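Press the end cap onto a core sleeve with the bench clamp

ROBOT

A 6-joint arm with a two-finger parallel gripper is mounted at the origin on a cart in front of the work surface, level with it; the furniture and walls round the work are solid. World frame = base frame: x ahead of the robot, y to its left, z up, the work surface at z = 0. Lengths are in m, angles in rad, forces in N, time in s.
With the tool pointing down it reaches from about 0.25 to 0.775 m from the base axis. Payload 8.9 kg.
Tool frame: the origin (TCP) lies midway between the tips of the shut fingers; the grasp point (between the pads) lies 19 mm behind it; z points along the fingers, y is the direction in which the jaws open and shut (so a half turn about z gives the same grasp; the last joint's range is limited). The gripper opens to 85 mm and grips with 20 to 120 N. Pads are 22 mm wide; open, the fingers measure 114 mm over their backs; the gripper's body (76 mm by 85 mm) begins 54 mm behind the grasp point. The pads swing forward as they close: fully open they stand 13 mm farther back than shut.
Start: joints at [-1.414, 0.291, -0.153, 1.127, 0, 1.431], TCP at [0.153, -0.502, 0.231] pointing down, gripper open.
Joint ranges: [-2.52, 2.52], [-0.91, 1.74], [-1.3, 1.37], [-1.96, 2.02], [-1.52, 1.47], [-3.14, 3.14]. Speed limits (rad/s): [2.22, 2.22, 2.79, 3.14, 3.14, 3.14].

INTERFACE

Orientations are given as a unit quaternion [w, x, y, z].
In Python, from bench import * gives the robot as it stands. The module is installed in compiled form; this text tells all that it offers.
- The arm moves only by the shell command python3 -m pendant 'ROWS' [OPENING]. ROWS is JSON, a list of rows, each an object with "slide": the shift along the tool's x, y, z in mm, a list of three; "spin": the turn about the tool's z in degrees. In form: [{"slide": [x, y, z], "spin": spin}, ...]. A call has 1 to 12 rows; each row shifts and turns the commanded pose from where the row before left it, along the tool's axes as they then stand; what a row does not reach is not made up. A row lasts 1/8 s, in which the tool goes at most 62.5 mm and 10.7 degrees, less where a joint would pass 70% of its speed; a pose out of reach is approached as far as the arm can. A call is refused whole if a number of a shift passes 62.5 or a number of a turn 10.7, either way. A call with a gripper value outside its range is refused whole. OPENING is the opening, from -1 (shut) to 1 (fully open), so that 0 is half open, set as the call begins (- or left out, the last holds). The fingers move at their own pace and stop on an object; the grip force is fixed at half the most. Time passes only in rows, so rows that do not move let the fingers close. It gives the time, the measured TCP pose, the force and the opening at its end, in the units of the state.
- get_obs(): the state, without advancing time (a new reading comes with each control period).
- get_image(name): name is "scene" or "side" or "wrist"; returns the picture (400x640x3 uint8, red, green, blue); there is no depth.
- get_calibration(name): a dict with "fovy" (degrees; the focal length in pixels is half the picture's height over the tangent of half this angle, whatever the lens; pixels are square), "cx", "cy" (the principal point, pixels), "D" ([k1, k2, p1, p2, k3] as OpenCV has them; the pictures are not rectified), "world_to_cam" (4x4, takes a point from world to camera coordinates). Camera axes: x right, y up, looking along -z (the intrinsics and any distortion apply to the point x, -y, -z); pixel columns grow to the right and rows downward; lengths in m; the calibration is good to about 2 mm. A picture is of the moment at which its call begins: read the wrist's pose just before it. get_calibration takes no time and is no camera call; for the wrist camera it gives the pose at the moment of the call.
- sign_off(): hands the job in, once; it reports no verdict.
The state is a dict: "time": time; "qpos": joint angles; "dq": joint speeds; "effort": joint torques, N m; "tcp_pos": TCP position; "ee_rot": TCP orientation; "wrist_force": force on the tool from outside, world axes, zero at the start; "wrist_torque": the same for the moment, N m; "gripper_width": finger opening in m.
Only numpy, scipy, OpenCV 4.12 (cv2) and the standard library are available. Lean on these libraries where they do the work, as an engineer would, in place of code of your own. Each camera call takes 0.05 s, during which the arm holds its last target.

TASK

The soil-core sleeve lying in the bench clamp has one end cap only started. Squeeze the clamp's trigger towards its handle, again and again, until the sliding jaw has pressed that cap fully home; then press the clamp's release tab down so that the jaw runs right back to its open stop. Do it with the trigger and the tab only: do not push on the jaw, the sleeve or its caps, and leave the things standing round the clamp where they are.

Things in the scene. Friction and masses are not known exactly. Their poses are not given: they have to be found in the camera images.
- bench_clamp: Fixed trigger bar clamp on a plywood board 110 x 346 mm, top at z = 14 mm. Origin on the bench under the trigger's pivot; y runs along the bar from the head to the sliding jaw (board y = -75 to 271), x across, z up. All mm given for other entries with 'clamp' are in this frame. Head: two grey cheek plates, x = -12 to 12, y = -48 to 75, z = 86 to 160. Fixed jaw's rubber face at y = 78.
- grip_mid (a point): Clamp point (0, 3, 200) mm, midway between the outer faces of handle and trigger at rest, at the height to squeeze them from above: 61 mm apart at rest, 35 mm squeezed. Axes as bench_clamp. Trigger: black lever on the -y side, x = -10 to 10, top at z = 208; its flared end, where it is pushed (z = 197 to 204), has its outer face at clamp y = -28 at rest, -2 squeezed.
- handle_back (a point): On the fixed handle's outer (+y) ribbed face, at clamp (0, 33, 200) mm. Black handle x = -12 to 12, z = 150 to 214, 19 mm thick along y, leaning 7 degrees to +y (outer face at y = 30 at z = 170, 34 at z = 206). Axes as bench_clamp.
- trigger (a joint): Trigger, hinged at clamp y = 0, z = 148 mm; rad: 0 at rest, 0.50 fully squeezed against the handle. Sprung back when let go; let it back below 0.05 between squeezes. Idle to 0.17, then it pushes the bar; past about 0.42 the next rack tooth (6 mm) is caught, so one good squeeze is one tooth. At its flared end it needs 3 to 7 N, 10 to 13 N while the cap moves; a squeeze after the cap is home stops hard near 0.25.
- clamp_bar (a joint): How far the toothed bar (9 mm wide, clamp x = 0, z = 94 to 113.5) has drawn the sliding jaw towards the head; m. 0 = open stop, 0 to 0.013 at the start, 0.031 = cap pressed home with the sleeve against the fixed jaw. A tape spring (about 4 N) draws it back to 0, but a pawl holds it at the last tooth (multiples of 6 mm) until the release tab is pressed.
- sliding_jaw (a point): Sliding jaw hanging from the far end of the bar, 48 mm wide, z = 25 to 121 mm. Origin at the centre of its rubber face (46 x 46 mm, looking to -y), 50 mm above the bench, at clamp y = 235 mm when fully open. Moves with joint clamp_bar.
- release_tab (a joint): Release tab, a sprung rocker hinged at clamp y = 58, z = 118.5 mm; rad. 0.02 to 0.1 at rest, 0.25 when its pad is pressed down to the stop; beyond about 0.16 the bar is free and the jaw runs back in under 0.3 s. Takes about 3 N at the pad.
- tab_pad (a point): Top centre of the release tab's black ribbed pad, 26 mm across the bar and 25 mm along it, at clamp (0, 111, 133) mm, above the bar between the jaws. Press it straight down from above; it goes down 11 mm to its stop. Axes as bench_clamp, tilting with the tab.
- core_sleeve: Clear core liner full of brown soil, 50 mm diameter, 120 mm long, loose in two V cradles below the bar; 0.45 kg. Origin at the middle of its axis, 50 mm above the bench; y along it towards the started cap. White end caps 58 mm diameter, 23 mm long; the cap at the fixed jaw is already home (end face 63 mm from the middle).
- end_cap (a joint): The started white cap, at the sleeve's end that faces the sliding jaw: how far it still stands off; m. 0 = fully home (end face 63 mm from the sleeve's middle), 0.008 to 0.012 at the start. Tight fit: takes about 9 N; stays where it is pushed.
- finished_core: Bystander: a finished sleeve with both caps, standing on end behind the clamp, 58 mm diameter, 126 mm tall; origin at its middle.
- tape_roll: Bystander: roll of paper tape lying flat, 76 mm diameter, 19 mm high; origin under its centre.
- timer: Bystander: white wind-up timer, 60 mm diameter, 44 mm high; origin under its centre.

How it is judged:
By the outcome, as a careful person would: the job done as asked, in the order asked, and still so for the second after the job is handed in, with the robot touching nothing.
It also fails if it takes over 61 s, if anything falls off the work surface, if the arm or the gripper's body presses on something with over 40 N, if the wrist force passes 120 N, or if a joint passes its speed limit or range.

## Working session

There is one attempt and no reset: what is moved stays moved. The work goes in short steps, Python scripts to look and compute and a shell command to move; the robot and the scene stay as the last step left them, time stands still between calls to the robot, and variables do not carry over. Pictures are saved under pics/ and viewed, and the job is handed in when it is done.

```bash
mkdir -p pics
python3 - <<'E'
from bench import *
import cv2
o=get_obs();print(o)
for n in ["scene","side","wrist"]:
    c=get_calibration(n)
    im=get_image(n);cv2.imwrite(f"pics/{n}0.png",im[:,:,::-1])
    print(n,c)
E
```

```text
{'time': 0.0, 'qpos': array([-1.41431077e+00,  2.91295628e-01, -1.54129013e-01,  1.12669911e+00,
        3.27723796e-06,  1.43146778e+00]), 'dq': array([ 0.00161575, -0.00096177, -0.00077399, -0.00024311,  0.00090829,
       -0.00060206]), 'effort': array([-8.42673162e-04, -5.37136352e+01,  3.31375802e+01,  1.58265891e-02,
       -1.49693506e-04,  2.42953109e-05]), 'tcp_pos': array([ 0.15296826, -0.50175975,  0.23072333]), 'ee_rot': array([-6.63699607e-04,  9.89081460e-01,  1.47368328e-01, -4.05501188e-06]), 'wrist_force': array([-0.20083231,  0.44332665,  0.00415226]), 'wrist_torque': array([ 0.00692859, -0.01115312, -0.03428327]), 'gripper_width': 0.08520989090139497}
scene {'fovy': 55.63825801205709, 'cx': 318.84499276430427, 'cy': 203.83789891143445, 'D': array([-0.04809651,  0.        ,  0.        ,  0.        ,  0.        ]), 'world_to_cam': array([[-9.11434637e-01, -4.11444745e-01,  3.51344329e-04,
         6.28378214e-01],
       [ 2.38240108e-01, -5.27054189e-01,  8.15754579e-01,
        -1.87474928e-01],
       [-3.35452757e-01,  7.43590683e-01,  5.78398084e-01,
        -8.
[... 252 characters left out ...]
        ]), 'world_to_cam': array([[-0.24538179,  0.96932937, -0.01372421,  0.04218232],
       [-0.75925211, -0.1833606 ,  0.62443184,  0.42357054],
       [ 0.60276364,  0.16364434,  0.78095872, -1.59214118],
       [ 0.        ,  0.        ,  0.        ,  1.        ]])}
wrist {'fovy': 63.08767758852364, 'cx': 315.36623492225624, 'cy': 200.82552538175014, 'D': array([-0.01573346,  0.        ,  0.        ,  0.        ,  0.        ]), 'world_to_cam': array([[ 0.29154512, -0.95655618, -0.00131058, -0.52543841],
       [ 0.91411619,  0.27901306, -0.29418245,  0.03842113],
       [ 0.2817677 ,  0.08456944,  0.95574838, -0.37950528],
       [ 0.        ,  0.        ,  0.        ,  1.        ]])}
```

View pics/scene0.png

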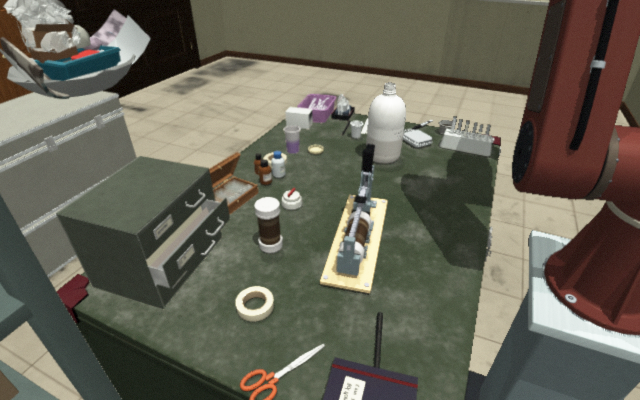

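View pics/side0.png

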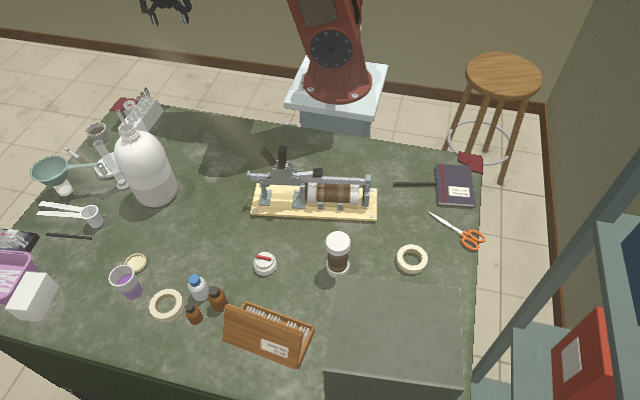

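View pics/wrist0.png

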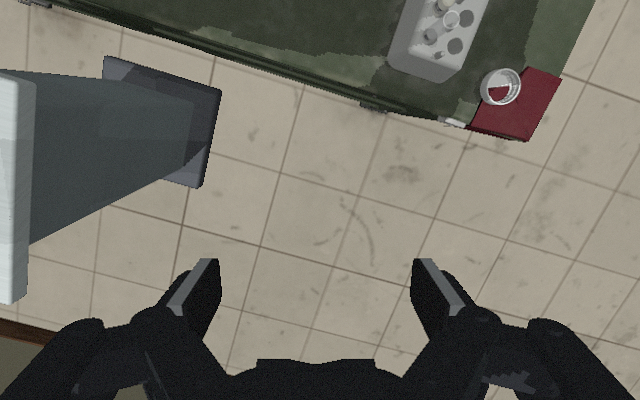

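The scene picture shows the clamp on its yellow board at about (355,240), with the head at the far end (~(365,170)) and the sliding jaw near (350,255). The side view shows the board at x 250–378, y 180–222, with the head and handle at left (~(280,160)). In it the robot is behind the clamp, so the clamp's y runs roughly along world +y. Next I'll crop and measure.

```bash
cat > h.py <<'E'
from bench import *
import cv2, numpy as np
def K(c):
    f=200/np.tan(np.radians(c["fovy"])/2)
    return np.array([[f,0,c["cx"]],[0,f,c["cy"]],[0,0,1.]])
def ray(c,uv):
    p=cv2.undistortPoints(np.array(uv,float).reshape(-1,1,2),K(c),np.array(c["D"])).reshape(-1,2)
    W=c["world_to_cam"];R=W[:3,:3];t=W[:3,3]
    d=np.c_[p[:,0],-p[:,1],-np.ones(len(p))]@R
    return -R.T@t,d/np.linalg.norm(d,axis=1,keepdims=True)
def onz(c,uv,z):
    o,d=ray(c,uv); return o+d*((z-o[2])/d[:,2])[:,None]
def proj(c,P):
    P=np.atleast_2d(P);W=c["world_to_cam"]
    q=P@W[:3,:3].T+W[:3,3];q=q*[1,-1,-1]
    return cv2.projectPoints(q,np.zeros(3),np.zeros(3),K(c),np.array(c["D"]))[0].reshape(-1,2)
E
python3 - <<'E'
from h import *
for n,(x0,x1,y0,y1) in {"scene":(315,395,135,295),"side":(240,390,130,230)}.items():
    im=cv2.imread(f"pics/{n}0.png")
    cv2.imwrite(f"pics/{n}0c.png",cv2.resize(im[y0:y1,x0:x1],None,fx=600/(y1-y0) if n=="scene" else 5,fy=600/(y1-y0) if n=="scene" else 5,interpolation=cv2.INTER_CUBIC)[:600,:800])
    hsv=cv2.cvtColor(im,cv2.COLOR_BGR2HSV)
    m=cv2.inRange(hsv,(15,50,130),(35,200,255));m[:,:240]=0;m[:,400:]=0
    m=cv2.morphologyEx(m,cv2.MORPH_OPEN,np.ones((2,2)))
    nn,l,s,ce=cv2.connectedComponentsWithStats(m)
    print(n,[tuple(r) for r in s if r[4]>50])
    cv2.imwrite(f"pics/{n}m.png",cv2.resize(m[y0:y1,x0:x1],None,fx=3,fy=3))
E
```

```text
scene [(np.int32(0), np.int32(0), np.int32(640), np.int32(400), np.int32(254243)), (np.int32(309), np.int32(145), np.int32(16), np.int32(10), np.int32(94)), (np.int32(321), np.int32(198), np.int32(52), np.int32(96), np.int32(1338)), (np.int32(371), np.int32(208), np.int32(6), np.int32(13), np.int32(57)), (np.int32(365), np.int32(236), np.int32(9), np.int32(17), np.int32(52))]
side [(np.int32(0), np.int32(0), np.int32(640), np.int32(400), np.int32(251377)), (np.int32(251), np.int32(184), np.int32(128), np.int32(38), np.int32(2440)), (np.int32(241), np.int32(302), np.int32(76), np.int32(62), np.int32(1455)), (np.int32(241), np.int32(331), np.int32(57), np.int32(40), np.int32(647))]
```

View pics/scene0c.png

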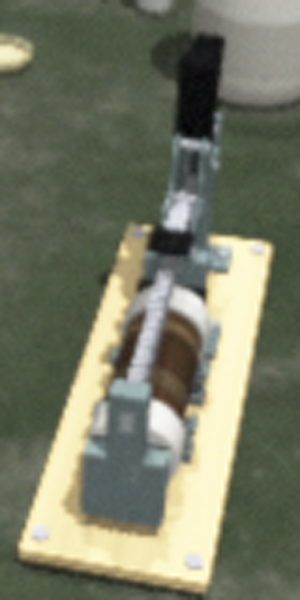

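View pics/side0c.png

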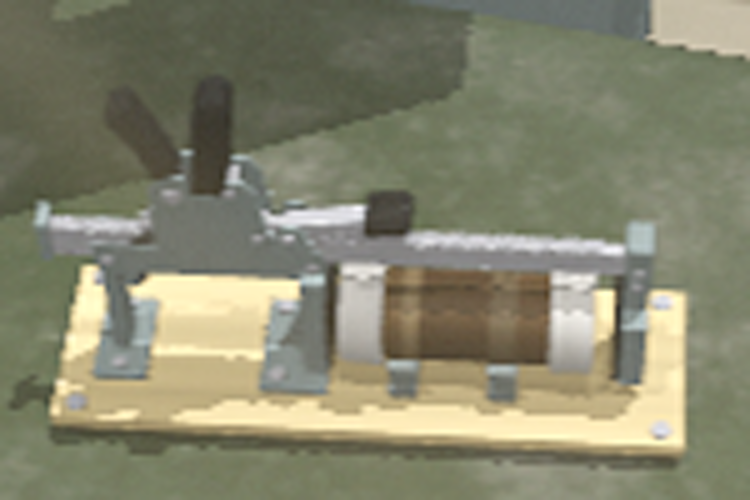

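View pics/scenem.png

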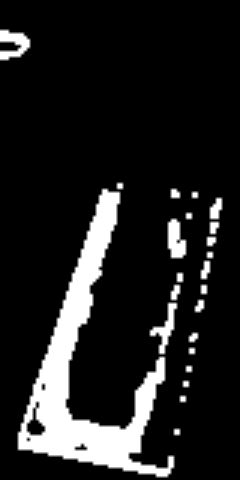

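```bash
cat >> h.py <<'E'
def fit(src,dst):
    a=src.mean(0);b=dst.mean(0);s=src-a;d=dst-b
    th=np.arctan2((s[:,0]*d[:,1]-s[:,1]*d[:,0]).sum(),(s*d).sum())
    R=np.array([[np.cos(th),-np.sin(th)],[np.sin(th),np.cos(th)]])
    t=b-R@a
    return th,t,np.linalg.norm(src@R.T+t-dst,axis=1)
E
python3 - <<'E'
from h import *
# corners order: clamp (-55,-75),(55,-75),(55,271),(-55,271)
src=np.array([[-55,-75],[55,-75],[55,271],[-55,271]])/1000
sc=np.array([[272,243],[130,225],[22,548],[205,580]])/3.75+[315,135]-0.5
sd=np.array([[80,267],[50,428],[685,443],[687,292]])/5+[240,130]-0.5
for n,u in (("scene",sc),("side",sd)):
    c=get_calibration(n);P=onz(c,u,0.014)[:,:2];print(n,P.round(4).tolist())
    th,t,e=fit(src,P);print(np.degrees(th),t,e)
# triangulate tab pad top, handle top
cs=get_calibration("scene");cd=get_calibration("side")
E
```

```text
scene [[0.531, -0.1184], [0.6374, -0.097], [0.5765, 0.2421], [0.4724, 0.222]]
10.072418486346885 [ 0.57147846 -0.03431586] [0.00082942 0.00208627 0.00168821 0.00267057]
side [[0.5345, -0.118], [0.6478, -0.0943], [0.5765, 0.2428], [0.4713, 0.2252]]
11.14668718975847 [ 0.5764493  -0.03221323] [0.00291779 0.00301632 0.0021509  0.00241914]
```

Run:
```python
from h import *
from scipy.spatial.transform import Rotation as R
cs=get_calibration("scene");cd=get_calibration("side")
print("bottle base",onz(cd,[[155,203]],0.0),onz(cs,[[385,160]],0.))
th=np.radians(10.5);t=np.array([.5735,-.0335])
C=np.array([[np.cos(th),-np.sin(th)],[np.sin(th),np.cos(th)]])
print("grip",C@[0,.003]+t,"tab",C@[0,.111]+t)
o=get_obs();q=o["ee_rot"];M=R.from_quat(np.r_[q[1:],q[0]]).as_matrix();print(M.round(3))
print("tool y yaw",np.degrees(np.arctan2(M[1,1],M[0,1])))
d=np.r_[C@[0,.003]+t,0.33]-o["tcp_pos"];print(d, "tool",M.T@d*1000)
```

```text
bottle base [[ 0.66153291 -0.3763538   0.        ]] [[ 0.60682089 -0.36478388  0.        ]]
grip [ 0.57295329 -0.03055024] tab [0.55327186 0.07564129]
[[ 0.957  0.292 -0.   ]
 [ 0.292 -0.957  0.001]
 [ 0.    -0.001 -1.   ]]
tool y yaw -73.04952751019903
[0.41994648 0.47131532 0.09912784] tool [ 539.12552681 -328.50545106  -98.72864418]
```

```bash
python3 -m pendant '[{"slide":[20,-10,-40],"spin":6.4},{"slide":[46,-35,-20],"spin":0},{"slide":[46,-35,-20],"spin":0},{"slide":[46,-35,-20],"spin":0},{"slide":[46,-35,0],"spin":0},{"slide":[46,-35,0],"spin":0},{"slide":[46,-35,0],"spin":0},{"slide":[46,-35,0],"spin":0},{"slide":[46,-35,0],"spin":0},{"slide":[40,-30,0],"spin":0},{"slide":[20,-15,0],"spin":0},{"slide":[0,0,0],"spin":0}]' 1
python3 - <<'E'
from h import *
o=get_obs();print(o["time"],o["tcp_pos"],o["ee_rot"],o["wrist_force"])
c=get_calibration("wrist");im=get_image("wrist");cv2.imwrite("pics/w1.png",im[:,:,::-1])
import pickle;pickle.dump(c,open("w1.pkl","wb"))
E
```

```text
time: 1.65
tcp_pos: [0.5311, -0.0876, 0.3307]
ee_rot: [-0.0, 0.996, 0.093, -0.0]
wrist_force: [-1.0, 0.0, -0.7]
gripper_width: 0.0853
1.65 [ 0.53111794 -0.0876173   0.33065034] [-2.41572916e-04  9.95646778e-01  9.32053068e-02 -4.54696096e-04] [-0.98534511  0.02148419 -0.68357479]
```

View pics/w1.png

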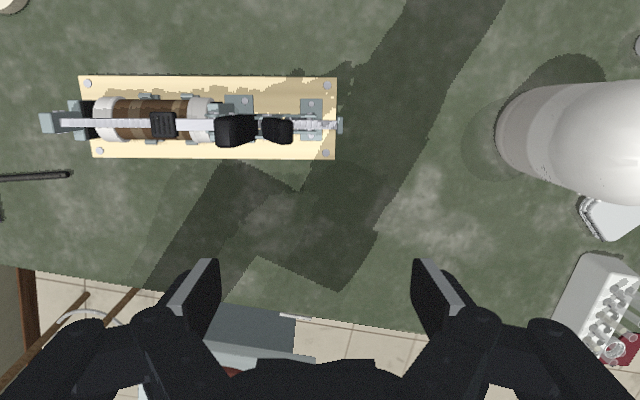

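The wrist picture shows the whole clamp: board corners near (78,76), (337,77), (336,160) and (95,158), handle top at about (237,130), trigger top at about (280,130), tab pad at about (163,124). Next I'll refine the pose from this view.

Run:
```python
from h import *
import pickle
c=pickle.load(open("w1.pkl","rb"))
im=cv2.imread("pics/w1.png")
cv2.imwrite("pics/w1c.png",cv2.resize(im[65:170,30:350],None,fx=2.5,fy=2.5,interpolation=cv2.INTER_CUBIC))
src=np.array([[-55,-75],[55,-75],[55,271],[-55,271]])/1000
P=onz(c,[[336,160],[337,77],[78,76],[95,158]],.014)[:,:2];print(P.round(4).tolist())
th,t,e=fit(src,P);print(np.degrees(th),t,e)
g=cv2.cvtColor(im,cv2.COLOR_BGR2GRAY)
m=(g<60).astype(np.uint8);m[:,:140]=0;m[:100]=0;m[150:]=0;m[:,310:]=0
n,l,s,ce=cv2.connectedComponentsWithStats(m)
C=np.array([[np.cos(th),-np.sin(th)],[np.sin(th),np.cos(th)]])
for i in range(1,n):
    if s[i,4]>80:print(s[i],ce[i])
for nm,p,z in (("tab",(0,.111),.133),("handle",(0,.0255),.214),("trig",(0,-.024),.208)):
    print(nm,proj(c,np.r_[C@p+t,z]))
```

```text
[[0.5309, -0.1184], [0.6395, -0.0972], [0.578, 0.2422], [0.4702, 0.2203]]
10.31103007628109 [ 0.57219217 -0.034695  ] [0.0006506  0.00147988 0.0004779  0.00189749]
[148 108  31  32 334] [161.7754491  123.27844311]
[ 214  114   45   33 1123] [235.8699911  129.01068566]
[261 117  32  27 713] [277.16830295 129.88499299]
tab [[162.67740885 125.37044564]]
handle [[224.88935904 133.48399043]]
trig [[288.61468971 133.11134555]]
```

View pics/w1c.png

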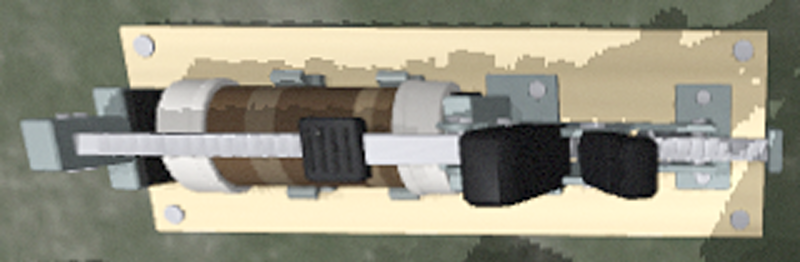

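```bash
python3 -m pendant '[{"slide":[25,-24,0],"spin":0.4},{"slide":[25,-24,0],"spin":0},{"slide":[0,0,40],"spin":0},{"slide":[0,0,40],"spin":0},{"slide":[0,0,15],"spin":0},{"slide":[0,0,0],"spin":0}]' 1
python3 - <<'E'
from h import *
o=get_obs();print(o["time"],o["tcp_pos"],o["ee_rot"],o["wrist_force"])
im=get_image("wrist");cv2.imwrite("pics/w2.png",im[:,:,::-1])
c=get_calibration("wrist")
th=np.radians(10.25);t=np.array([.572,-.0345])
C=np.array([[np.cos(th),-np.sin(th)],[np.sin(th),np.cos(th)]])
print("clamp xy of tcp",C.T@(o["tcp_pos"][:2]-t)*1000, "tool x yaw",2*np.degrees(np.arcsin(o["ee_rot"][2])))
im=get_image("side");cv2.imwrite("pics/s2.png",cv2.resize(im[90:240,220:400,::-1],None,fx=4,fy=4,interpolation=cv2.INTER_CUBIC))
im=get_image("scene");cv2.imwrite("pics/sc2.png",im[:,:,::-1])
for nm,p,z in (("tab",(0,.111),.133),("handle",(0,.0255),.214),("trig",(0,-.024),.208)):
    print(nm,proj(c,np.r_[C@p+t,z]))
E
```

```text
time: 2.45
tcp_pos: [0.5705, -0.0334, 0.2363]
ee_rot: [-0.0, 0.996, 0.088, -0.001]
wrist_force: [0.3, 0.7, 0.5]
gripper_width: 0.0854
2.45 [ 0.57049355 -0.03340986  0.23627855] [-1.23836137e-04  9.96125590e-01  8.79402820e-02 -5.47517518e-04] [0.34684784 0.68702199 0.52840838]
clamp xy of tcp [-1.28842716  1.34080226] tool x yaw 10.090248109227185
tab [[175.61766531 199.43879381]]
handle [[269.45342305 241.36696355]]
trig [[357.44252033 236.82873449]]
```

View pics/w2.png

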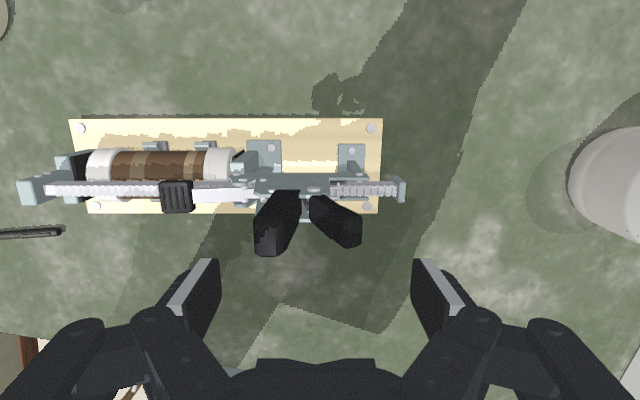

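View pics/s2.png

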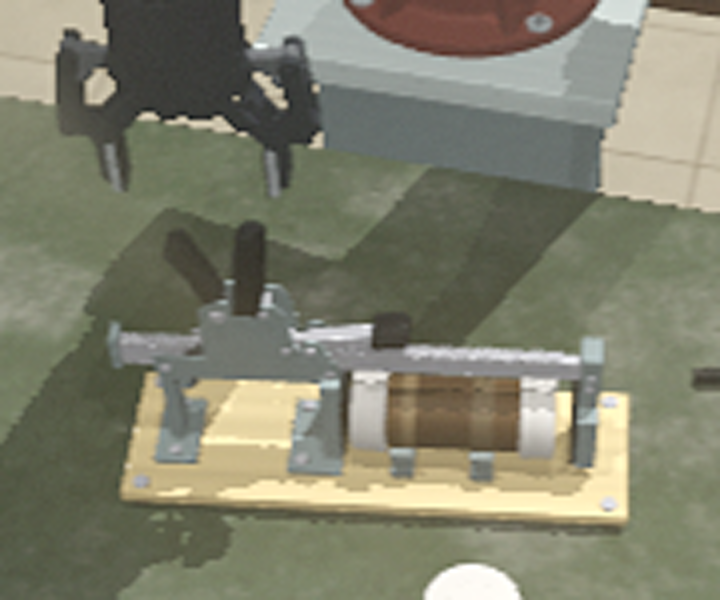

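View pics/sc2.png

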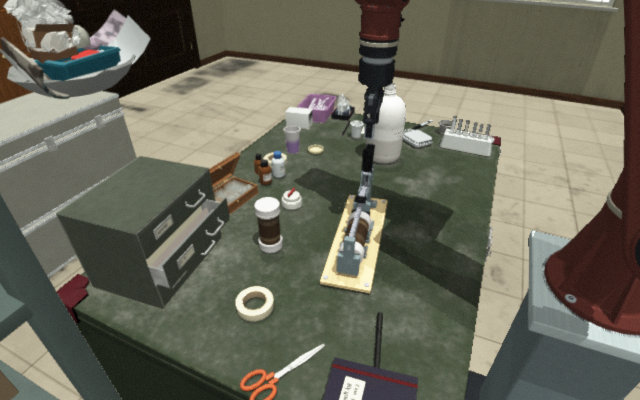

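The wrist view puts the handle top at about (267,245) and the trigger's flared end at about (350,232), both within a few pixels of prediction and between the fingers. Now descending.

```bash
python3 -m pendant '[{"slide":[1.5,-1.5,26],"spin":0},{"slide":[0,0,26],"spin":0},{"slide":[0,0,14],"spin":0},{"slide":[0,0,0],"spin":0}]' 1
cat > st.py <<'E'
from h import *
o=get_obs()
th=np.radians(10.25);t=np.array([.572,-.0345])
C=np.array([[np.cos(th),-np.sin(th)],[np.sin(th),np.cos(th)]])
print("clamp tcp mm",np.round(C.T@(o["tcp_pos"][:2]-t)*1000,1),np.round(o["tcp_pos"][2]*1000,1),"F clamp",np.round(C.T@o["wrist_force"][:2],1),np.round(o["wrist_force"][2],1))
E
cat > pic.py <<'E'
import sys
from h import *
k=sys.argv[1]
im=get_image("wrist");cv2.imwrite(f"pics/w{k}.png",im[:,:,::-1])
im=get_image("side");cv2.imwrite(f"pics/sf{k}.png",im[:,:,::-1]);cv2.imwrite(f"pics/s{k}.png",cv2.resize(im[90:240,220:400,::-1],None,fx=4,fy=4,interpolation=cv2.INTER_CUBIC))
E
python3 st.py; python3 pic.py 3
```

```text
time: 3.1
tcp_pos: [0.5722, -0.031, 0.1703]
ee_rot: [-0.0, 0.996, 0.088, -0.0]
wrist_force: [-1.1, -0.3, 1.2]
gripper_width: 0.0852
clamp tcp mm [0.8 3.4] 170.3 F clamp [-1.1 -0.1] 1.2
```

View pics/w3.png

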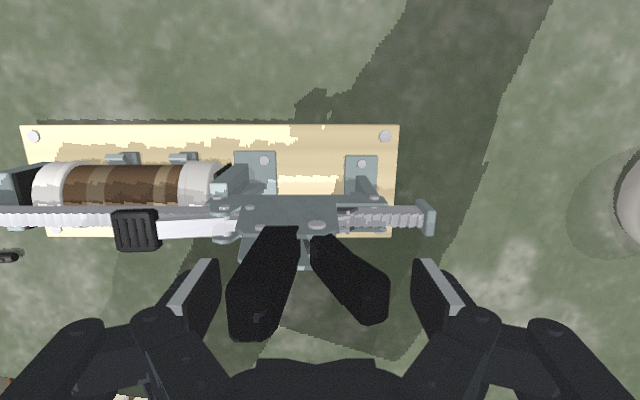

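View pics/s3.png

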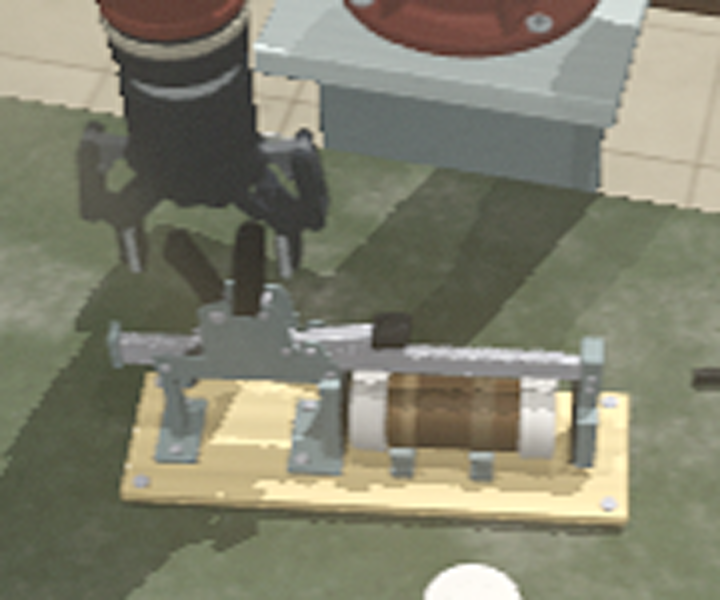

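Run:
```python
from h import *
o=get_obs()
th=np.radians(10.25);t=np.array([.572,-.0345])
C=np.array([[np.cos(th),-np.sin(th)],[np.sin(th),np.cos(th)]])
for n in("side","wrist"):
    c=get_calibration(n)
    for P in ((0,45.5,183),(0,-39.5,183),(0,-39.5,215),(0,33,207),(0,-28,203),(10,-28,203),(-10,-28,203)):
        u=proj(c,np.r_[C@np.array(P[:2])/1000+t,P[2]/1000])[0]
        print(n,P,u.round(), ((u-[220,90])*4).round() if n=="side" else "")
```

```text
side (0, 45.5, 183) [291. 156.] [282. 266.]
side (0, -39.5, 183) [257. 155.] [148. 260.]
side (0, -39.5, 215) [255. 146.] [141. 224.]
side (0, 33, 207) [285. 149.] [259. 238.]
side (0, -28, 203) [260. 150.] [162. 238.]
side (10, -28, 203) [260. 152.] [159. 250.]
side (-10, -28, 203) [261. 147.] [164. 227.]
wrist (0, 45.5, 183) [220. 277.] 
wrist (0, -39.5, 183) [407. 277.] 
wrist (0, -39.5, 215) [430. 323.] 
wrist (0, 33, 207) [235. 310.] 
wrist (0, -28, 203) [391. 303.] 
wrist (10, -28, 203) [393. 281.] 
wrist (-10, -28, 203) [389. 324.]
```

Projections agree with the picture: the pads straddle both levers. First squeeze: slide the trigger-side finger towards the handle (tool -y).

```bash
python3 -m pendant '[{"slide":[0,-10,0],"spin":0},{"slide":[0,-9,0],"spin":0},{"slide":[0,-8,0],"spin":0},{"slide":[0,0,0],"spin":0}]' ; python3 st.py
python3 -m pendant '[{"slide":[0,-5,0],"spin":0},{"slide":[0,-3,0],"spin":0},{"slide":[0,0,0],"spin":0}]' ; python3 st.py; python3 pic.py 4
```

```text
time: 3.7
tcp_pos: [0.5683, -0.0045, 0.1713]
ee_rot: [0.001, 0.996, 0.089, 0.001]
wrist_force: [1.0, -6.1, 3.4]
gripper_width: 0.085
clamp tcp mm [ 1.7 30.2] 171.3 F clamp [-0.1 -6.2] 3.4
time: 4.08
tcp_pos: [0.5669, 0.0033, 0.1711]
ee_rot: [0.001, 0.996, 0.089, 0.001]
wrist_force: [1.4, -4.5, 3.1]
gripper_width: 0.0855
clamp tcp mm [ 1.7 38.1] 171.1 F clamp [ 0.5 -4.7] 3.1
```

View pics/w4.png

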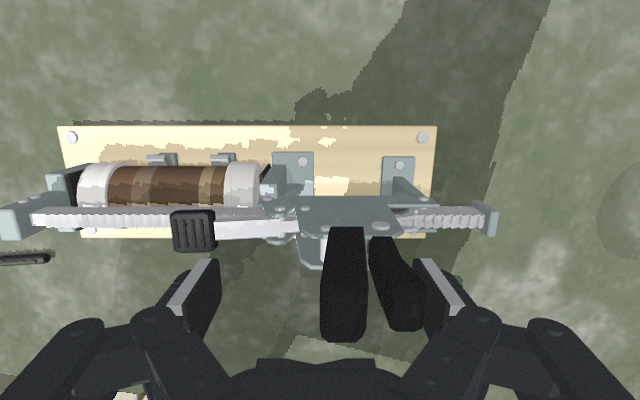

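View pics/s4.png

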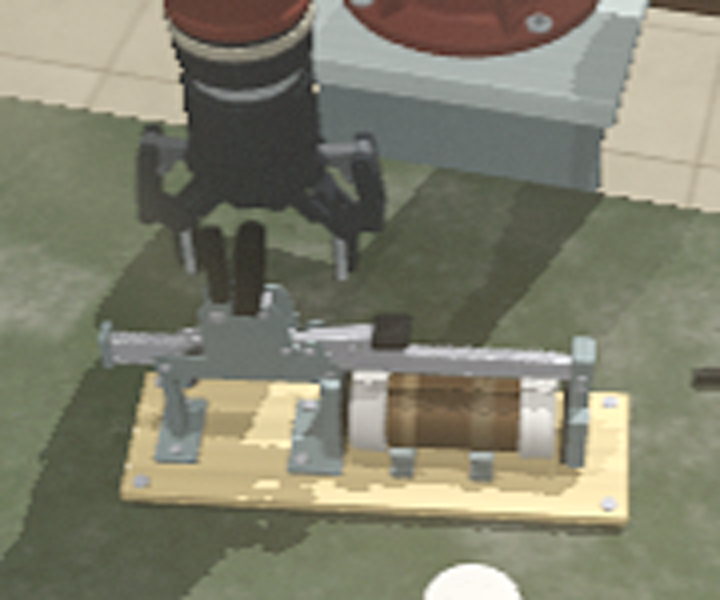

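The pictures show the trigger nearly at the handle (side crop (212,235) against (250,235)) and the jaw moved left. About 2 mm more makes sure of the tooth.

```bash
python3 -m pendant '[{"slide":[0,-2,0],"spin":0},{"slide":[0,0,0],"spin":0}]' ; python3 st.py
python3 -m pendant '[{"slide":[0,12,0],"spin":0},{"slide":[0,12,0],"spin":0},{"slide":[0,12,0],"spin":0},{"slide":[0,0,0],"spin":0}]' ; python3 st.py; python3 pic.py 5
```

```text
time: 4.42
tcp_pos: [0.5665, 0.0051, 0.1711]
ee_rot: [0.001, 0.996, 0.088, 0.001]
wrist_force: [1.8, -5.2, 4.2]
gripper_width: 0.0855
clamp tcp mm [ 1.7 39.9] 171.1 F clamp [ 0.8 -5.4] 4.2
time: 4.92
tcp_pos: [0.5721, -0.031, 0.1701]
ee_rot: [-0.0, 0.996, 0.088, -0.0]
wrist_force: [0.0, 0.3, -0.2]
gripper_width: 0.0856
clamp tcp mm [0.8 3.4] 170.1 F clamp [0.1 0.3] -0.2
```

View pics/s5.png

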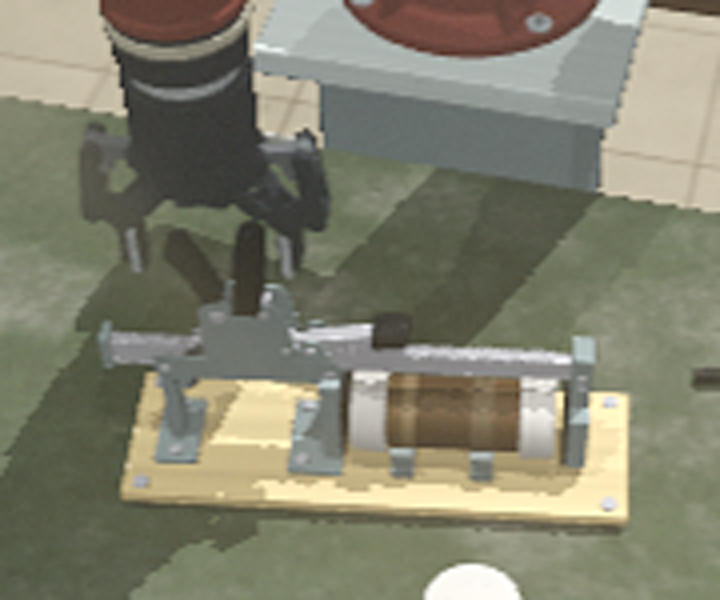

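View pics/w5.png

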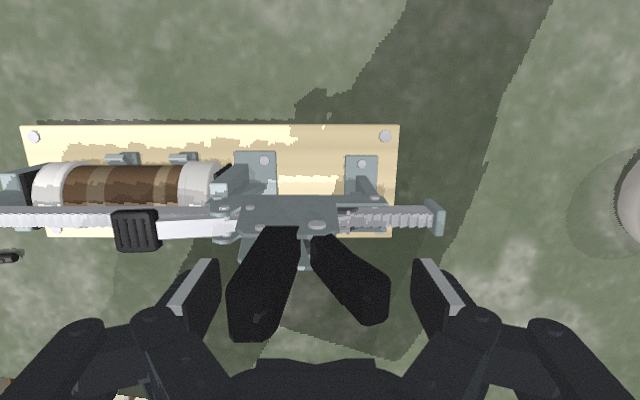

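The side view shows the jaw one tooth in (jaw at 583 in the crop, was 592), and the bar tail in the wrist view moved from 434 to 444 and stayed there after letting go. So the tooth is held and the trigger is back at rest. Repeating, with a force check mid-stroke.

```bash
python3 -m pendant '[{"slide":[0,-10,0],"spin":0},{"slide":[0,-9,0],"spin":0},{"slide":[0,-8,0],"spin":0}]' >/dev/null; python3 st.py
python3 -m pendant '[{"slide":[0,-6,0],"spin":0},{"slide":[0,-3.5,0],"spin":0},{"slide":[0,0,0],"spin":0}]' >/dev/null; python3 st.py; 
python3 -m pendant '[{"slide":[0,12,0],"spin":0},{"slide":[0,12,0],"spin":0},{"slide":[0,12.5,0],"spin":0},{"slide":[0,0,0],"spin":0}]' ; python3 st.py; python3 pic.py 6
```

```text
clamp tcp mm [ 1.6 31. ] 171.1 F clamp [-1.2 -7.3] 5.2
clamp tcp mm [ 1.8 40.4] 171.4 F clamp [-0.8 -7.6] 6.2
time: 6.28
tcp_pos: [0.5721, -0.0309, 0.1701]
ee_rot: [-0.0, 0.996, 0.088, -0.0]
wrist_force: [0.4, 0.0, -0.6]
gripper_width: 0.0853
clamp tcp mm [0.8 3.5] 170.1 F clamp [ 0.4 -0. ] -0.6
```

View pics/s6.png

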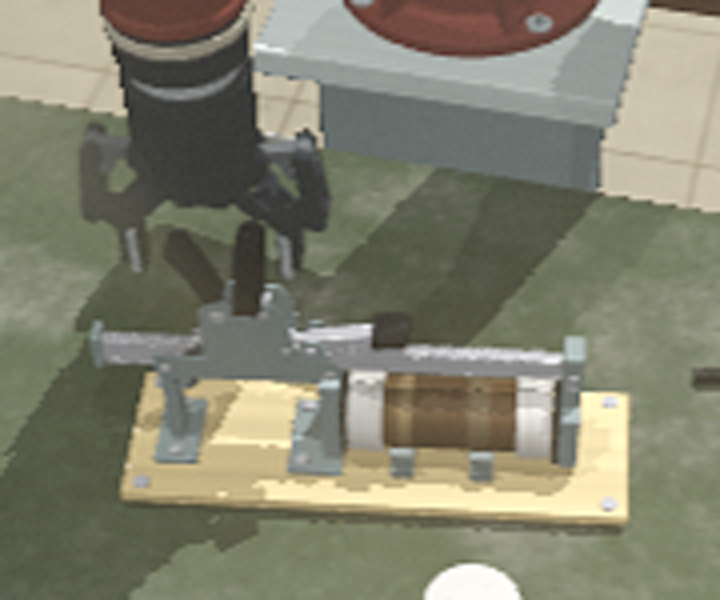

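View pics/w6.png

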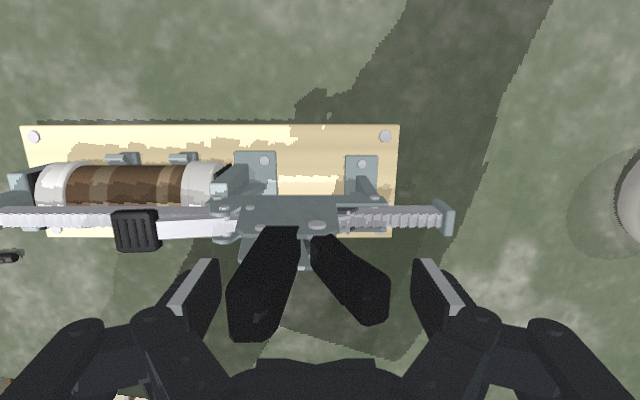

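The second tooth is held (tail 444→454). The jaw now touches the cap and the sleeve has slid about 5 px towards the fixed jaw. Squeeze 3.

```bash
python3 -m pendant '[{"slide":[0,-10,0],"spin":0},{"slide":[0,-9,0],"spin":0},{"slide":[0,-8,0],"spin":0}]' >/dev/null; python3 st.py
python3 -m pendant '[{"slide":[0,-6,0],"spin":0},{"slide":[0,-3.5,0],"spin":0},{"slide":[0,0,0],"spin":0}]' >/dev/null; python3 st.py; 
python3 -m pendant '[{"slide":[0,12,0],"spin":0},{"slide":[0,12,0],"spin":0},{"slide":[0,12.5,0],"spin":0},{"slide":[0,0,0],"spin":0}]' ; python3 st.py; python3 pic.py 7
```

```text
clamp tcp mm [ 1.6 30.6] 171.3 F clamp [ -1.4 -11.8] 8.1
clamp tcp mm [ 2.  39.8] 171.7 F clamp [-0.8 -9.6] 6.7
time: 7.62
tcp_pos: [0.5721, -0.0309, 0.17]
ee_rot: [-0.0, 0.996, 0.088, -0.0]
wrist_force: [0.1, -0.1, 0.2]
gripper_width: 0.085
clamp tcp mm [0.8 3.6] 170.0 F clamp [ 0.  -0.2] 0.2
```

View pics/s7.png

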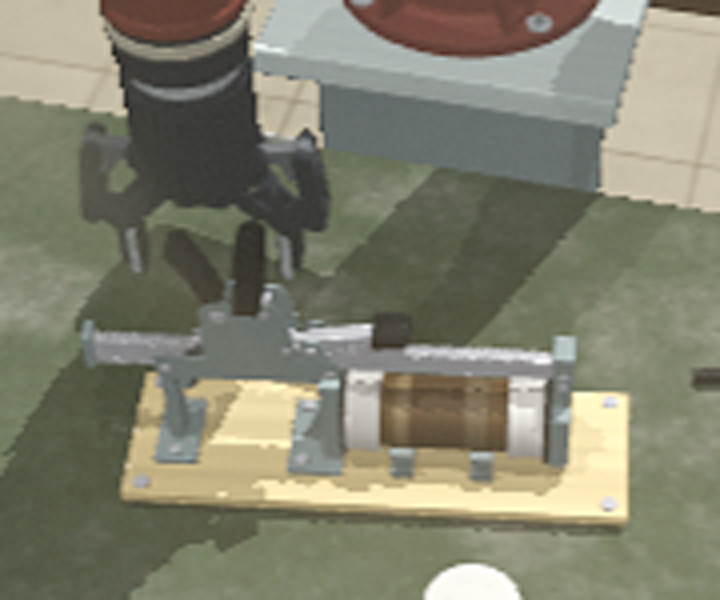

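View pics/w7.png

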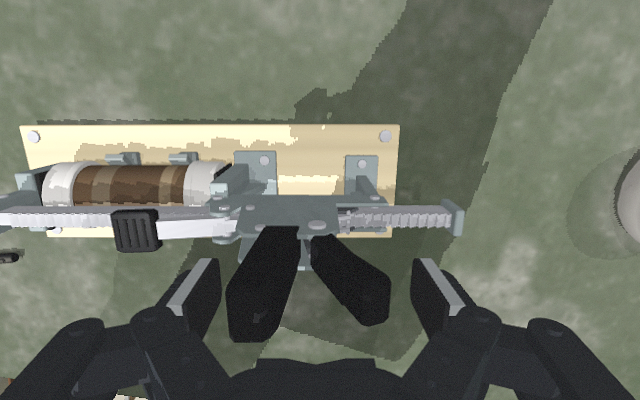

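The third tooth is held (tail at 463). The force of about 12 N says the cap is now moving. Squeeze 4.

```bash
python3 -m pendant '[{"slide":[0,-10,0],"spin":0},{"slide":[0,-9,0],"spin":0},{"slide":[0,-8,0],"spin":0}]' >/dev/null; python3 st.py
python3 -m pendant '[{"slide":[0,-3,0],"spin":0}]' >/dev/null; python3 st.py
```

```text
clamp tcp mm [ 1.6 30.1] 171.4 F clamp [ -2.  -14.3] 10.4
clamp tcp mm [ 1.8 32.7] 171.8 F clamp [ -2.3 -12.5] 9.2
```

```bash
python3 -m pendant '[{"slide":[0,-4,0],"spin":0},{"slide":[0,-2.5,0],"spin":0},{"slide":[0,0,0],"spin":0}]' >/dev/null; python3 st.py; 
python3 -m pendant '[{"slide":[0,12,0],"spin":0},{"slide":[0,12,0],"spin":0},{"slide":[0,12.5,0],"spin":0},{"slide":[0,0,0],"spin":0}]' ; python3 st.py; python3 pic.py 8
```

```text
clamp tcp mm [ 2.1 39.7] 171.7 F clamp [-0.2 -8.9] 7.0
time: 9.1
tcp_pos: [0.5721, -0.0308, 0.1701]
ee_rot: [-0.0, 0.996, 0.088, -0.0]
wrist_force: [0.1, -0.5, -0.6]
gripper_width: 0.0856
clamp tcp mm [0.8 3.6] 170.1 F clamp [ 0.  -0.5] -0.6
```

View pics/s8.png

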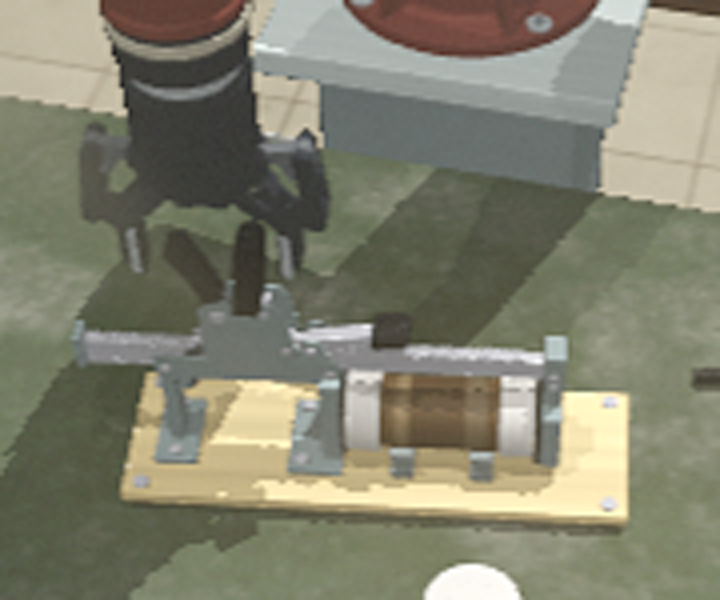

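View pics/w8.png

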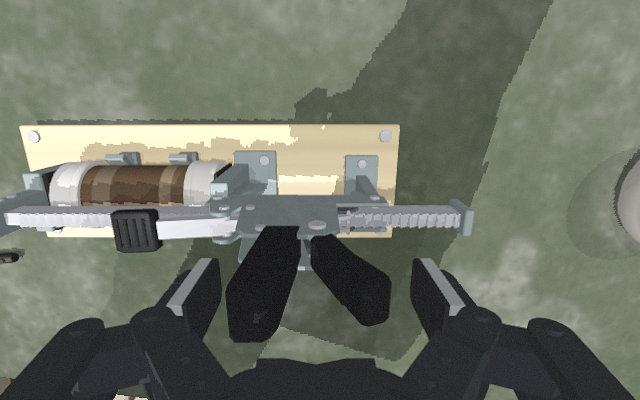

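Fourth tooth held (tail at 472). The caps now look nearly symmetric, so I'll take squeeze 5 in small increments and watch for the hard stop.

```bash
python3 -m pendant '[{"slide":[0,-10,0],"spin":0},{"slide":[0,-8,0],"spin":0},{"slide":[0,-4,0],"spin":0}]' >/dev/null; python3 st.py
python3 -m pendant '[{"slide":[0,-2.5,0],"spin":0}]' >/dev/null; python3 st.py
python3 -m pendant '[{"slide":[0,-2.5,0],"spin":0}]' >/dev/null; python3 st.py
```

```text
clamp tcp mm [ 1.3 26.5] 170.9 F clamp [-0.9 -7.1] 5.4
clamp tcp mm [ 1.5 27.7] 171.2 F clamp [ -1.7 -12.5] 6.1
clamp tcp mm [ 1.5 29.2] 171.5 F clamp [ -4.1 -13.5] 10.9
```

```bash
python3 -m pendant '[{"slide":[0,-2,0],"spin":0}]' >/dev/null; python3 st.py
python3 -m pendant '[{"slide":[0,-2,0],"spin":0}]' >/dev/null; python3 st.py
```

```text
clamp tcp mm [ 1.6 30.7] 171.8 F clamp [ -3.9 -16.9] 10.0
clamp tcp mm [ 1.7 31.7] 172.0 F clamp [ -4.3 -20.8] 11.7
```

```bash
python3 -m pendant '[{"slide":[0,-1.5,0],"spin":0},{"slide":[0,0,0],"spin":0}]' >/dev/null; python3 st.py
python3 -m pendant '[{"slide":[0,-2,0],"spin":0},{"slide":[0,0,0],"spin":0}]' >/dev/null; python3 st.py; python3 pic.py 9
```

```text
clamp tcp mm [ 1.7 32.5] 172.1 F clamp [ -4.7 -21.5] 11.1
clamp tcp mm [ 1.8 35.2] 172.0 F clamp [ 0.2 -4.3] 2.4
```

View pics/s9.png

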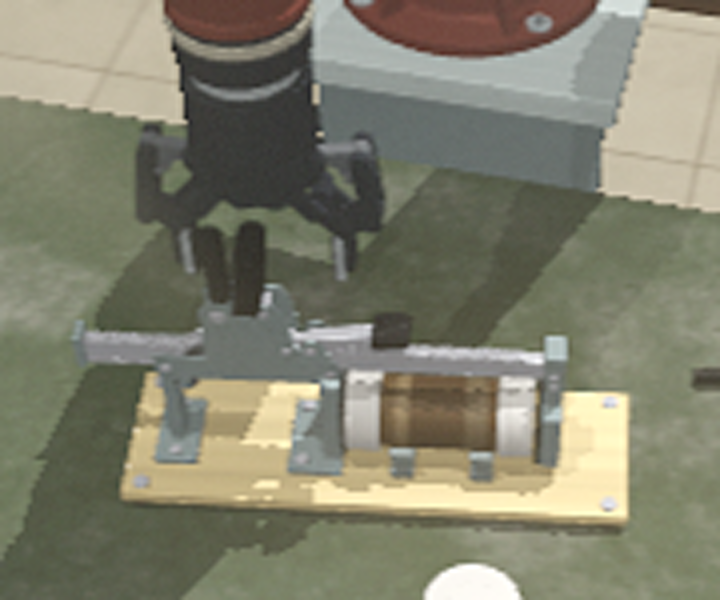

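View pics/w9.png

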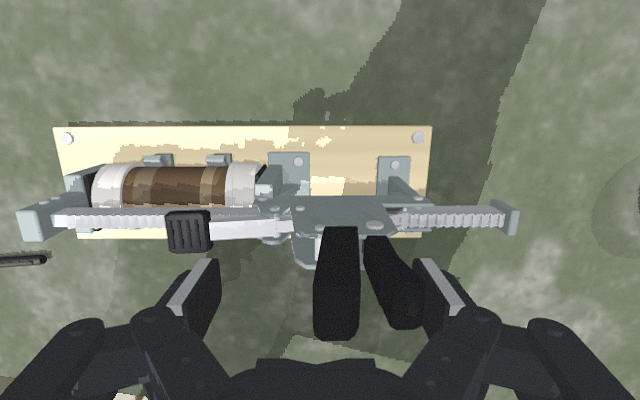

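The force peaked at 21 N, then fell as the trigger swung on to the handle (side crop (210,240)), while the jaw stayed at about 553. I need to know whether that was the hard stop slipping or the cap giving way. Measuring the absolute jaw position and the cap stand-off.

Run:
```python
from h import *
th=np.radians(10.25);t=np.array([.572,-.0345])
C=np.array([[np.cos(th),-np.sin(th)],[np.sin(th),np.cos(th)]])
c=get_calibration("side")
def P(p): return proj(c,np.r_[C@np.array(p[:2])/1000+t,p[2]/1000])[0]
for b in (0,6,24,30,31):
    print(b,"jaw face corner z25",((P((24,235-b,27))-[295,120])*8).round(),"z70",((P((24,235-b,73))-[295,120])*8).round())
for k in ("3","6","7","8","9"):
    im=cv2.imread(f"pics/sf{k}.png")
    cv2.imwrite(f"pics/z{k}.png",cv2.resize(im[165:215,295:385],None,fx=8,fy=8,interpolation=cv2.INTER_NEAREST))
# projected positions of cap rims: silhouettes at x=29
for y,n in ((78,"fixed jaw"),(78+23,"inner rim home cap"),(204-23,"rim started cap, home"),(204,"end")):
    print(n,((P((0,y,79))-[295,120])*8).round(),((P((29,y,50))-[295,120])*8).round())
# board corners check
for p in ((55,271,14),(55,-75,14)):print(P(p))
```

```text
0 jaw face corner z25 [545. 686.] z70 [552. 601.]
6 jaw face corner z25 [527. 686.] z70 [534. 600.]
24 jaw face corner z25 [474. 683.] z70 [479. 598.]
30 jaw face corner z25 [457. 682.] z70 [461. 597.]
31 jaw face corner z25 [454. 682.] z70 [458. 597.]
fixed jaw [ 84. 513.] [ 80. 635.]
inner rim home cap [153. 516.] [148. 638.]
rim started cap, home [392. 526.] [387. 649.]
end [461. 529.] [455. 652.]
[376.08625028 218.45895665]
[249.10714629 212.43125356]
```

View pics/z3.png

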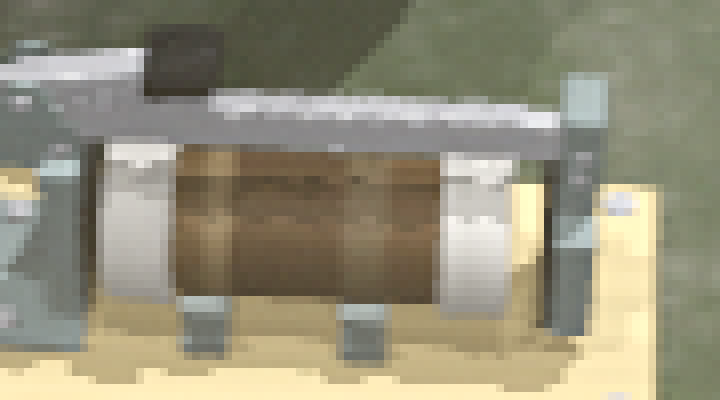

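View pics/z8.png

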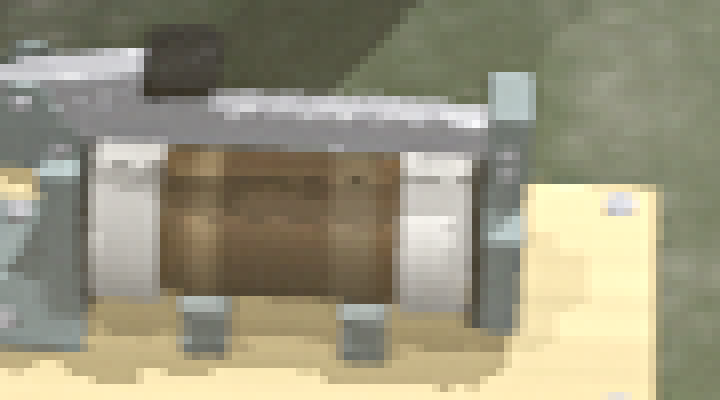

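View pics/z9.png

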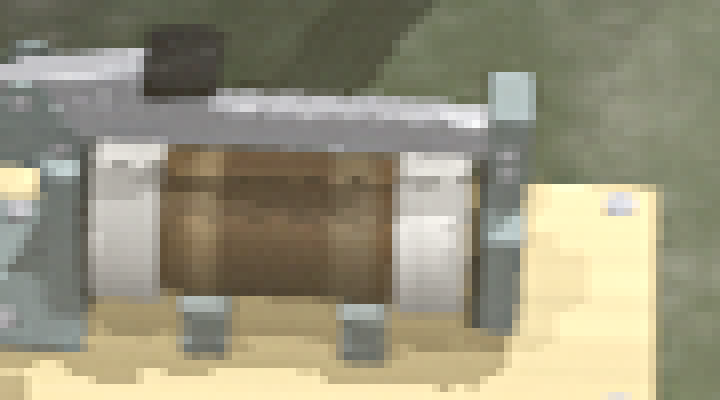

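In the zoom, the started cap's span (cap end to cap end) went from 103–512 at the start to 88–467 now. That is 379 px against about 375 predicted for 126 mm, so the cap looks home within pixel error. I'll let the trigger back and confirm with a closer wrist view and a gentle squeeze against the stop.

```bash
python3 -m pendant '[{"slide":[0,12,0],"spin":0},{"slide":[0,12,0],"spin":0},{"slide":[0,10.5,0],"spin":0},{"slide":[0,0,0],"spin":0}]' ; python3 st.py; python3 pic.py 10
python3 - <<'E'
from h import *
for k in ("5","8","10"):
    im=cv2.imread(f"pics/w{k}.png")
    cv2.imwrite(f"pics/wz{k}.png",cv2.resize(im[150:245,0:250],None,fx=3.2,fy=3.2,interpolation=cv2.INTER_CUBIC))
im=cv2.imread("pics/sf10.png");cv2.imwrite("pics/z10.png",cv2.resize(im[165:215,295:385],None,fx=8,fy=8,interpolation=cv2.INTER_NEAREST))
E
```

```text
time: 11.18
tcp_pos: [0.5722, -0.0309, 0.1701]
ee_rot: [-0.0, 0.996, 0.088, -0.0]
wrist_force: [-0.7, 0.5, 0.5]
gripper_width: 0.0851
clamp tcp mm [0.8 3.5] 170.1 F clamp [-0.6  0.6] 0.5
```

View pics/wz5.png

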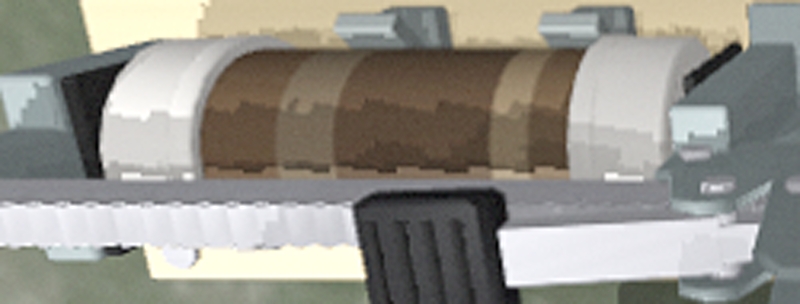

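View pics/wz8.png

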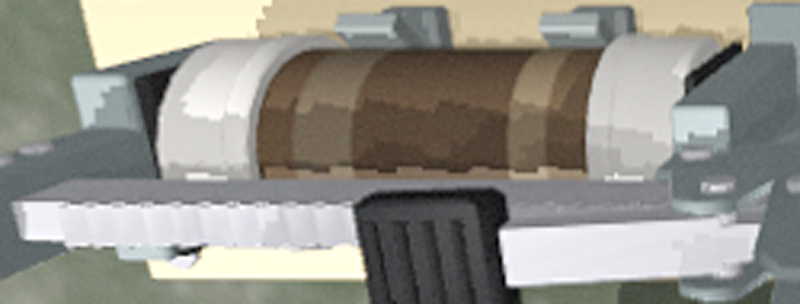

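View pics/wz10.png

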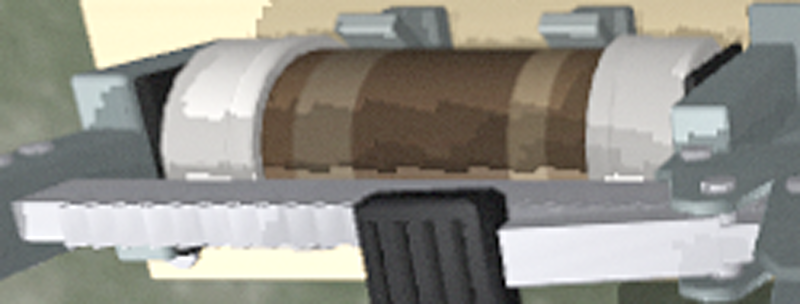

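View pics/w10.png

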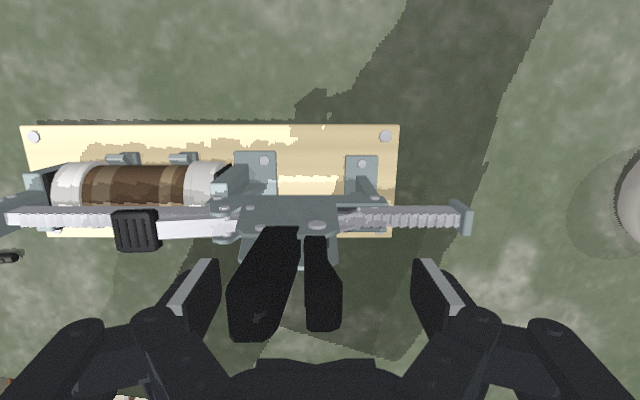

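From wz8 to wz10 the cap rim moved from 258 to 263 (about 1 mm) while the bar stayed put. That fits bar 30 → 31 → 30, with the cap now home. However, w10 shows the trigger at (322,280), not at its rest position of (375,290). I'll wait and look again.

```bash
python3 -m pendant '[{"slide":[0,0,0],"spin":0},{"slide":[0,0,0],"spin":0}]' ; python3 pic.py 11
```

```text
time: 11.52
tcp_pos: [0.5721, -0.0297, 0.1703]
ee_rot: [-0.0, 0.996, 0.089, -0.0]
wrist_force: [-0.5, 0.4, -0.6]
gripper_width: 0.0855
```

View pics/w11.png

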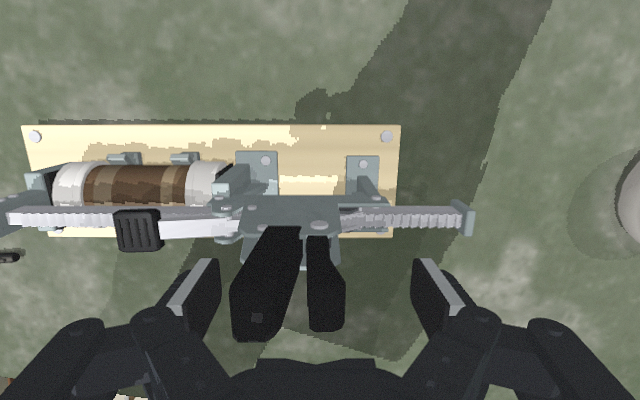

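View pics/s11.png

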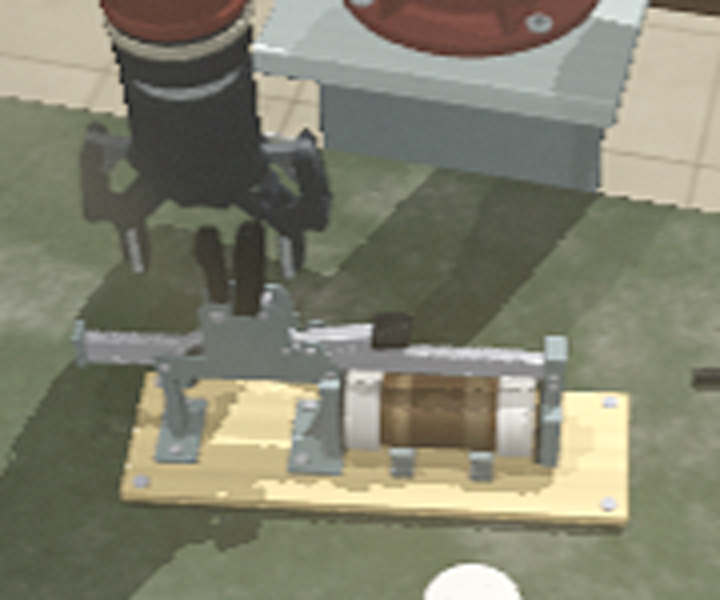

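The trigger is hung up near the handle: its dog has ridden over a tooth at the stop. First, check in w11 that the cap is home by casting rays onto the cap rims.

Run:
```python
from h import *
th=np.radians(10.25);t=np.array([.572,-.0345])
C=np.array([[np.cos(th),-np.sin(th)],[np.sin(th),np.cos(th)]])
c=get_calibration("wrist")
def P(p): return proj(c,np.r_[C@np.array(p[:2])/1000+t,p[2]/1000])[0]
im=cv2.imread("pics/w11.png");s=4
x0,y0=20,150
z=cv2.resize(im[y0:y0+80,x0:x0+200],None,fx=s,fy=s,interpolation=cv2.INTER_CUBIC)
for y,col in ((78,(0,255,0)),(101,(0,255,0)),(181,(0,0,255)),(204,(0,0,255))):
    a=np.radians(np.arange(20,120,3))
    pts=[((P((29*np.cos(k),y,50+29*np.sin(k)))-[x0,y0]+.5)*s) for k in a]
    for p in pts: cv2.circle(z,tuple(int(v) for v in p),1,col,-1)
cv2.imwrite("pics/ov11.png",z)
```

```text
(no output)
```

View pics/ov11.png

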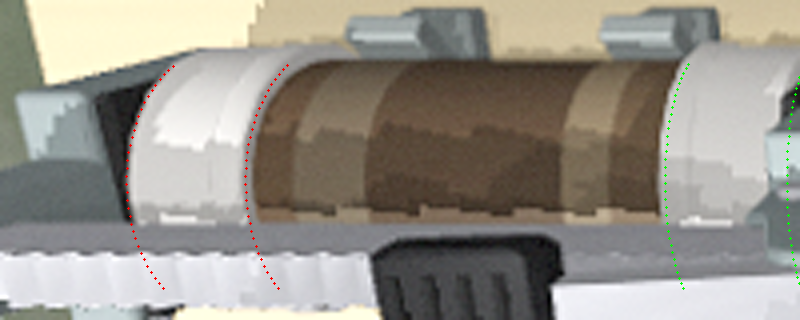

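Overlaying the predicted rims (cap home, end face at y=204) on w11: predicted outer-left to inner-right rim span is 535 px and the observed span 132→660 is 528. There is no stand-off left, so the cap is home. Next I'll retract, shut the gripper and go above the release tab.

```bash
python3 -m pendant '[{"slide":[0,0,-30],"spin":0},{"slide":[0,0,-50],"spin":0},{"slide":[0,-20,-10],"spin":0},{"slide":[0,-45,0],"spin":0},{"slide":[-1,-42,0],"spin":0},{"slide":[0,0,0],"spin":0},{"slide":[0,0,0],"spin":0}]' 1; python3 st.py
python3 -m pendant '[{"slide":[0,0,0],"spin":0},{"slide":[0,0,0],"spin":0},{"slide":[0,0,0],"spin":0},{"slide":[0,0,0],"spin":0}]' -1; python3 st.py;python3 pic.py 12
python3 - <<'E'
from h import *
th=np.radians(10.25);t=np.array([.572,-.0345])
C=np.array([[np.cos(th),-np.sin(th)],[np.sin(th),np.cos(th)]])
c=get_calibration("wrist")
o=get_obs()
print(proj(c,np.r_[C@[0,.111]+t,.133]),proj(c,o["tcp_pos"]))
E
```

```text
time: 12.5
tcp_pos: [0.5521, 0.0752, 0.2599]
ee_rot: [0.0, 0.996, 0.089, -0.0]
wrist_force: [-0.5, 0.5, -1.5]
gripper_width: 0.0853
clamp tcp mm [-1.000e-01  1.115e+02] 259.9 F clamp [-0.4  0.6] -1.5
time: 13.0
tcp_pos: [0.5524, 0.0749, 0.2603]
ee_rot: [-0.0, 0.996, 0.088, 0.0]
wrist_force: [-0.1, 0.3, -0.2]
gripper_width: 0.012
clamp tcp mm [  0.2 111.1] 260.3 F clamp [-0.   0.3] -0.2
[[314.37192173 192.01021336]] [[313.06202378 262.05412032]]
```

View pics/w12.png

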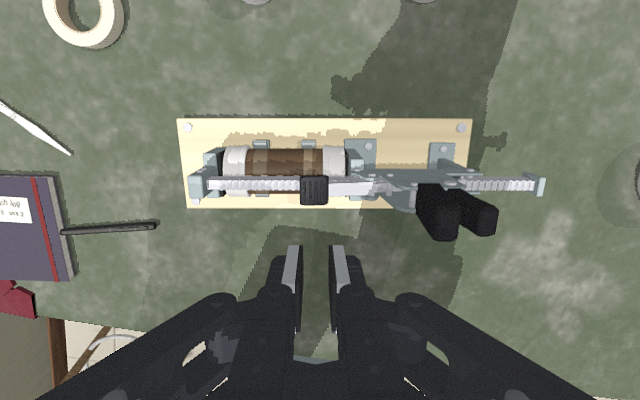

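View pics/s12.png

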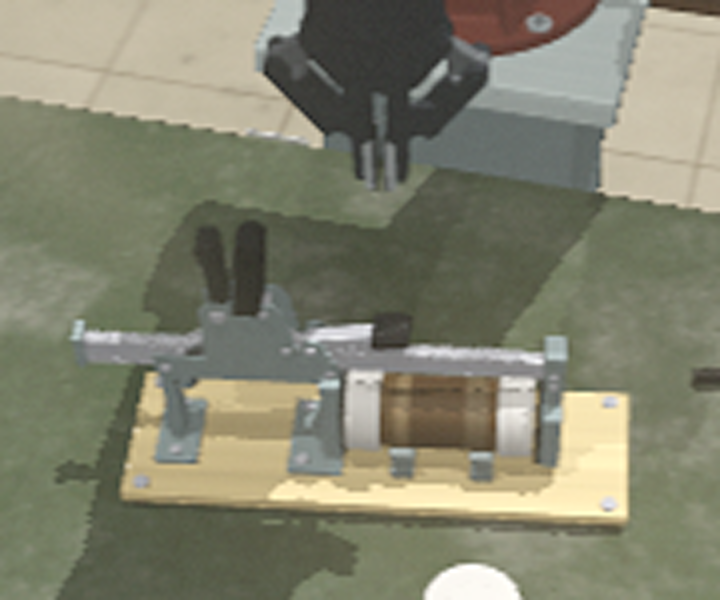

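The tab pad is at (314,189) in the wrist view, where predicted, so the tool is straight above it. Descending and pressing.

```bash
python3 -m pendant '[{"slide":[0,-1,45],"spin":0},{"slide":[0,0,45],"spin":0},{"slide":[0,0,24],"spin":0},{"slide":[0,0,0],"spin":0}]' -1; python3 st.py
python3 -m pendant '[{"slide":[0,0,8],"spin":0},{"slide":[0,0,5],"spin":0}]' ; python3 st.py
python3 -m pendant '[{"slide":[0,0,4],"spin":0},{"slide":[0,0,0],"spin":0}]' >/dev/null; python3 st.py; python3 pic.py 13
```

```text
time: 13.6
tcp_pos: [0.5508, 0.0761, 0.1448]
ee_rot: [-0.0, 0.996, 0.088, -0.002]
wrist_force: [0.6, 0.1, -0.0]
gripper_width: -0.0001
clamp tcp mm [ -1.2 112.6] 144.8 F clamp [ 0.6 -0. ] -0.0
time: 13.85
tcp_pos: [0.5528, 0.0761, 0.1339]
ee_rot: [0.0, 0.996, 0.088, 0.001]
wrist_force: [-0.4, -0.3, -0.3]
gripper_width: -0.0
clamp tcp mm [  0.8 112.3] 133.9 F clamp [-0.4 -0.2] -0.3
clamp tcp mm [  0.3 112.4] 129.4 F clamp [0.1 0.4] 1.5
```

View pics/s13.png

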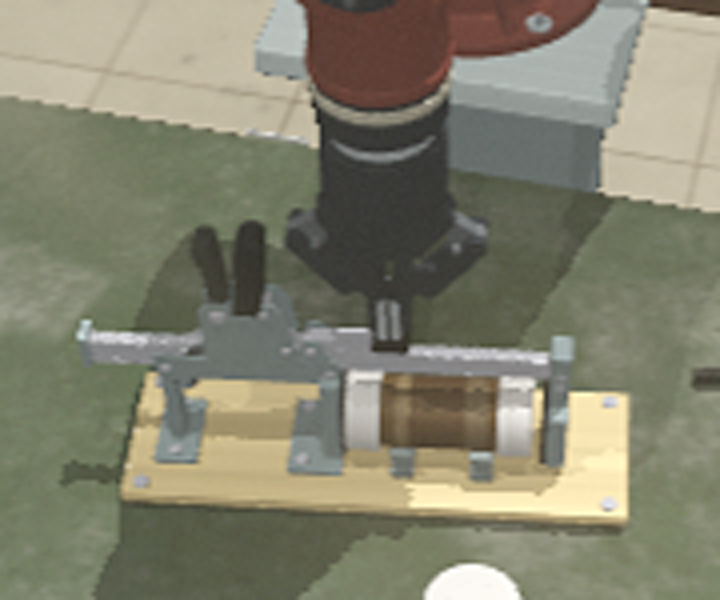

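View pics/w13.png

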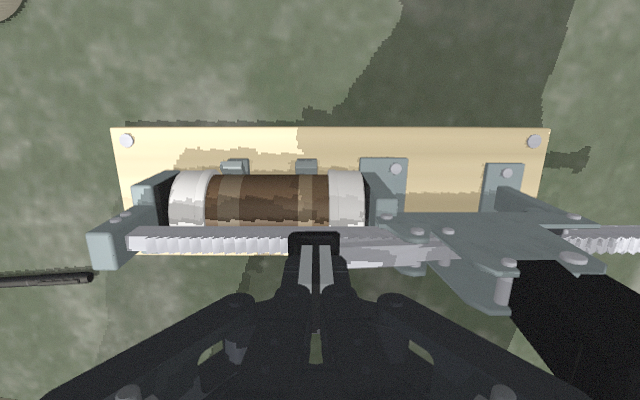

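The jaw has started to move back (side crop 553→560). Pressing on to the stop.

```bash
python3 -m pendant '[{"slide":[0,0,3],"spin":0},{"slide":[0,0,2],"spin":0},{"slide":[0,0,0],"spin":0}]' >/dev/null; python3 st.py
python3 -m pendant '[{"slide":[0,0,1.5],"spin":0},{"slide":[0,0,0],"spin":0},{"slide":[0,0,0],"spin":0}]' >/dev/null; python3 st.py; python3 pic.py 14
```

```text
clamp tcp mm [  0.3 112.5] 124.2 F clamp [0.7 1.9] 2.0
clamp tcp mm [  0.2 112.5] 122.8 F clamp [-0.1  2.3] 2.3
```

View pics/s14.png

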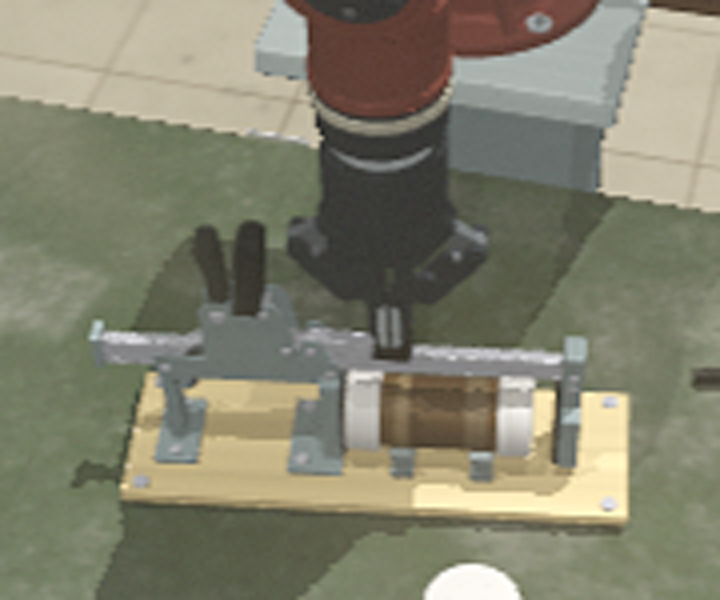

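View pics/w14.png

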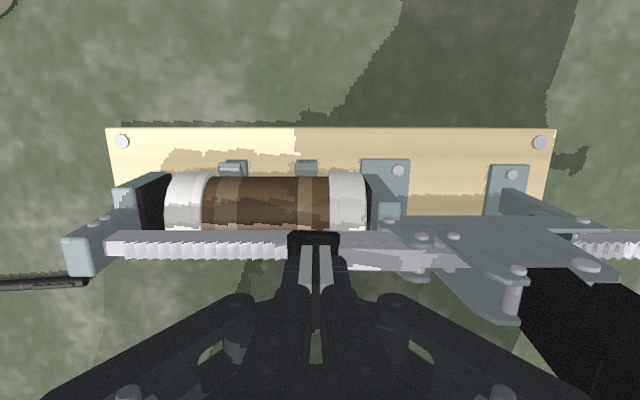

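The jaw is part way back (tail 78→97, jaw at 573), running slowly because the trigger's dog drags. Keep the tab pressed and wait.

```bash
python3 -m pendant '[{"slide":[0,0,1.5],"spin":0},{"slide":[0,0,0],"spin":0},{"slide":[0,0,0],"spin":0},{"slide":[0,0,0],"spin":0},{"slide":[0,0,0],"spin":0},{"slide":[0,0,0],"spin":0}]' >/dev/null; python3 st.py; python3 pic.py 15
```

```text
clamp tcp mm [  0.3 112.4] 121.8 F clamp [0.1 2.5] 7.4
```

View pics/s15.png

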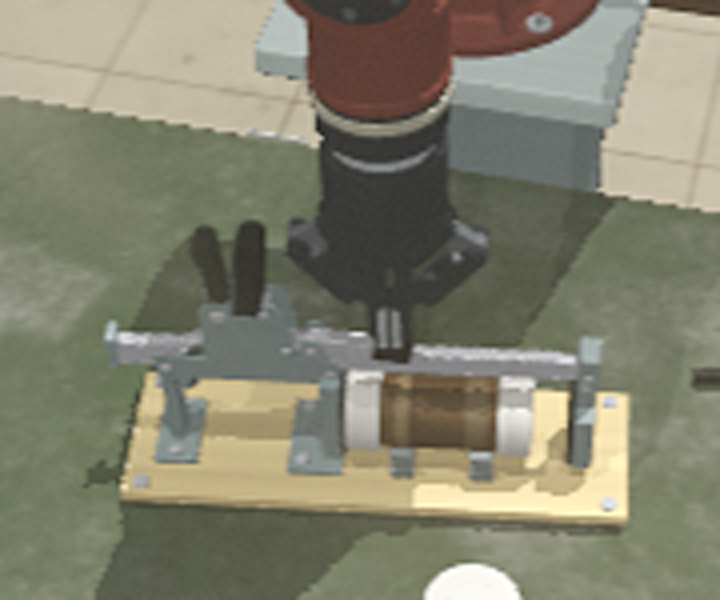

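Still running back slowly (tail at 110, jaw at 590); keep holding.

```bash
python3 -m pendant '[{"slide":[0,0,0],"spin":0},{"slide":[0,0,0],"spin":0},{"slide":[0,0,0],"spin":0},{"slide":[0,0,0],"spin":0},{"slide":[0,0,0],"spin":0},{"slide":[0,0,0],"spin":0},{"slide":[0,0,0],"spin":0},{"slide":[0,0,0],"spin":0},{"slide":[0,0,0],"spin":0},{"slide":[0,0,0],"spin":0}]' >/dev/null; python3 st.py; python3 pic.py 16
python3 -m pendant '[{"slide":[0,0,0],"spin":0},{"slide":[0,0,0],"spin":0},{"slide":[0,0,0],"spin":0},{"slide":[0,0,0],"spin":0},{"slide":[0,0,0],"spin":0},{"slide":[0,0,0],"spin":0},{"slide":[0,0,0],"spin":0},{"slide":[0,0,0],"spin":0},{"slide":[0,0,0],"spin":0},{"slide":[0,0,0],"spin":0}]' >/dev/null; python3 st.py; python3 pic.py 17
```

```text
clamp tcp mm [  0.3 112.4] 121.8 F clamp [-0.7  1.8] 7.3
clamp tcp mm [  0.3 112.4] 121.8 F clamp [-1.1  3.3] 7.8
```

View pics/s16.png

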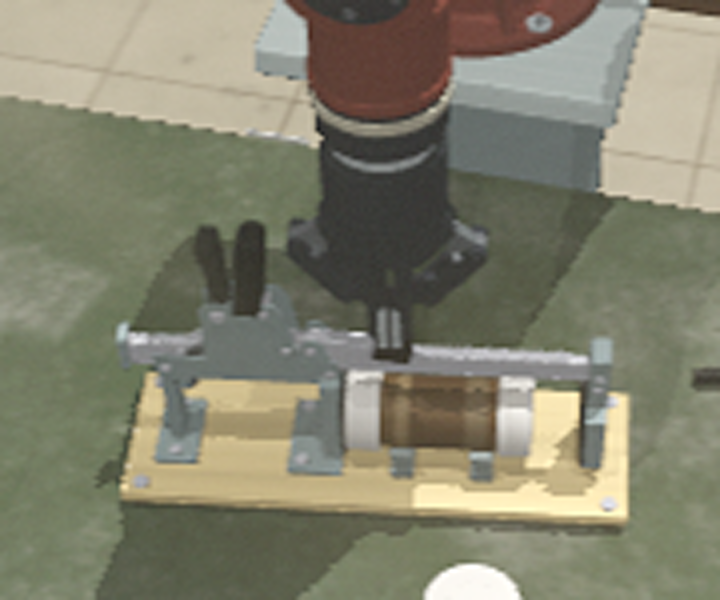

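View pics/s17.png

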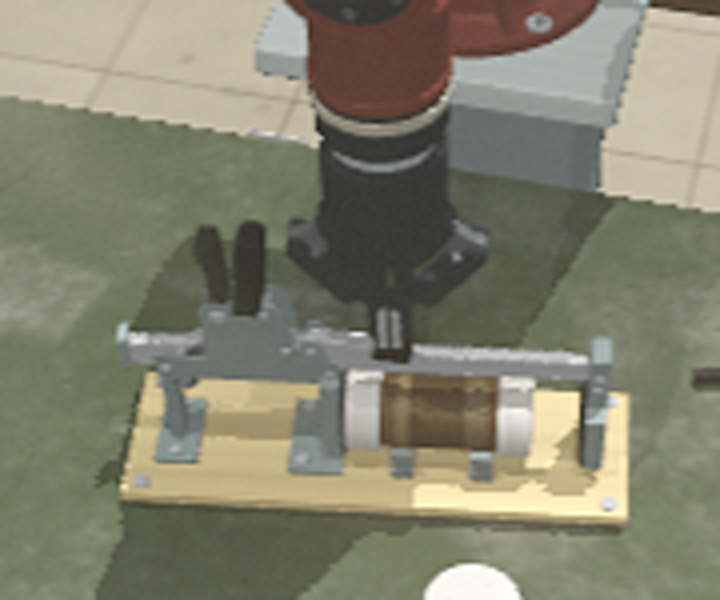

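View pics/w17.png

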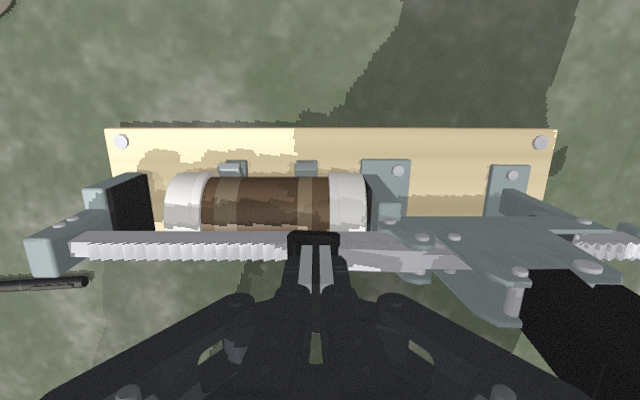

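The tail (122) and jaw (601) are at rest, about 9 px (6 mm) beyond their start values. That is where the open stop (bar 0) should be. Now I'll lift off the tab and check the jaw and the trigger.

```bash
python3 -m pendant '[{"slide":[0,0,-10],"spin":0},{"slide":[0,0,-30],"spin":0},{"slide":[0,0,-50],"spin":0},{"slide":[0,0,-45],"spin":0},{"slide":[0,0,0],"spin":0}]' 1; python3 st.py; python3 pic.py 18
python3 - <<'E'
from h import *
a=cv2.imread("pics/sf17.png")
im=cv2.imread("pics/sf18.png");cv2.imwrite("pics/z18.png",cv2.resize(im[165:215,295:385],None,fx=8,fy=8,interpolation=cv2.INTER_NEAREST))
E
```

```text
time: 19.23
tcp_pos: [0.5539, 0.0757, 0.26]
ee_rot: [0.001, 0.996, 0.088, 0.003]
wrist_force: [-0.2, 0.2, 0.2]
gripper_width: 0.085
clamp tcp mm [  1.8 111.6] 260.0 F clamp [-0.2  0.2] 0.2
```

View pics/s18.png

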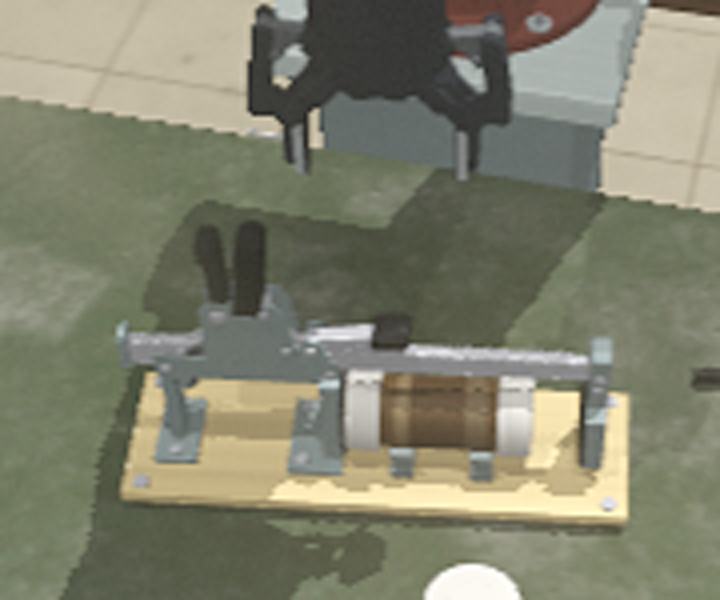

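View pics/z18.png

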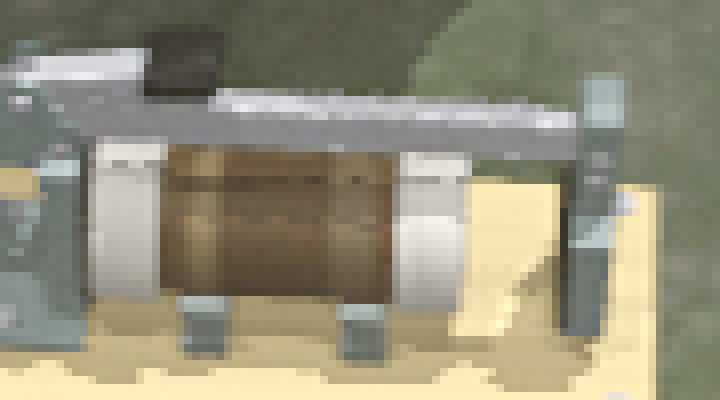

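View pics/w18.png

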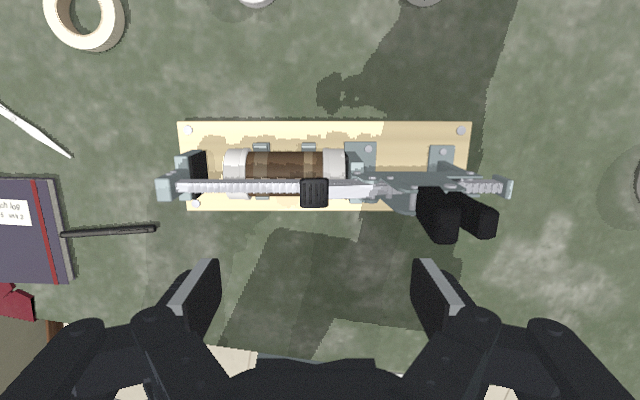

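In the zoom the jaw face is at 562; expected for the open stop is 563. The cap span is unchanged. But the trigger is still hung at about 0.4 rad, with its dog in the rack, so it could be holding the bar a little off its stop. There is plenty of time (19 s of 61 used). I'll free it with one full squeeze, which doesn't bring the jaw near the cap, then press the tab again.

```bash
python3 -m pendant '[{"slide":[0,48,0],"spin":0},{"slide":[0,45,0],"spin":0},{"slide":[-1,15,0],"spin":0},{"slide":[0,0,30],"spin":0},{"slide":[0,0,40],"spin":0},{"slide":[0,0,20],"spin":0},{"slide":[0,0,0],"spin":0}]' 1; python3 st.py
python3 -m pendant '[{"slide":[0,-12,0],"spin":0},{"slide":[0,-12,0],"spin":0},{"slide":[0,-4,0],"spin":0},{"slide":[0,0,0],"spin":0}]' >/dev/null; python3 st.py
```

```text
time: 20.2
tcp_pos: [0.5682, -0.0297, 0.1641]
ee_rot: [-0.001, 0.996, 0.089, -0.002]
wrist_force: [0.2, 0.3, 0.5]
gripper_width: 0.0853
clamp tcp mm [-2.9  5.4] 164.1 F clamp [0.2 0.3] 0.5
clamp tcp mm [-0.8 32.9] 166.7 F clamp [0.  0.6] -0.1
```

```bash
python3 -m pendant '[{"slide":[1,-4,0],"spin":0},{"slide":[0,0,0],"spin":0}]' >/dev/null; python3 st.py
python3 -m pendant '[{"slide":[0,-3.5,0],"spin":0},{"slide":[0,0,0],"spin":0},{"slide":[0,0,0],"spin":0}]' >/dev/null; python3 st.py;python3 pic.py 19
```

```text
clamp tcp mm [ 0.1 36.3] 166.4 F clamp [ 0.3 -1.5] 0.5
clamp tcp mm [ 0.1 39.6] 166.5 F clamp [-0.8 -2.7] 2.4
```

View pics/w19.png

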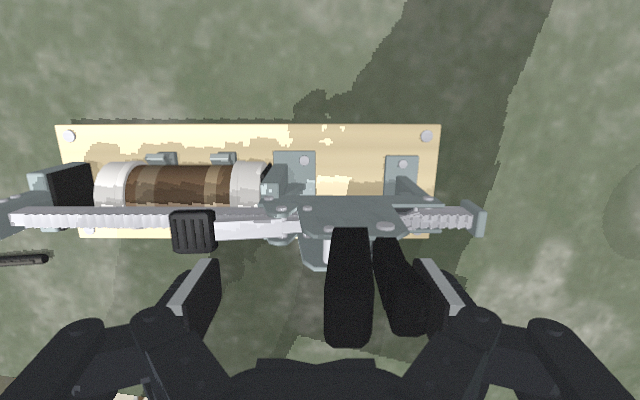

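View pics/s19.png

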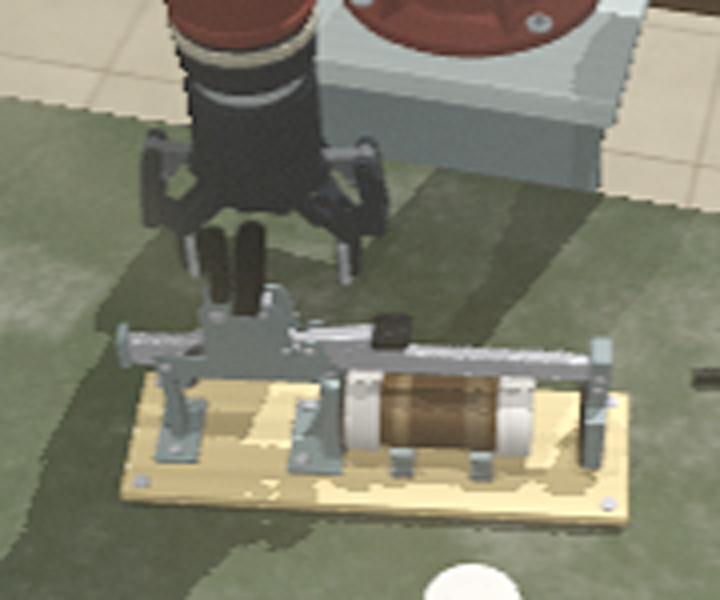

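```bash
python3 -m pendant '[{"slide":[0,-1.5,0],"spin":0},{"slide":[0,0,0],"spin":0}]' >/dev/null; python3 st.py
python3 -m pendant '[{"slide":[0,12,0],"spin":0},{"slide":[0,12,0],"spin":0},{"slide":[0,12,0],"spin":0},{"slide":[0,0,0],"spin":0}]' >/dev/null; python3 st.py;python3 pic.py 20
```

```text
clamp tcp mm [ 0.1 41.4] 166.4 F clamp [-0.3 -4.2] 2.3
clamp tcp mm [-0.2  4.4] 166.2 F clamp [ 0.3 -0.7] 0.4
```

View pics/w20.png

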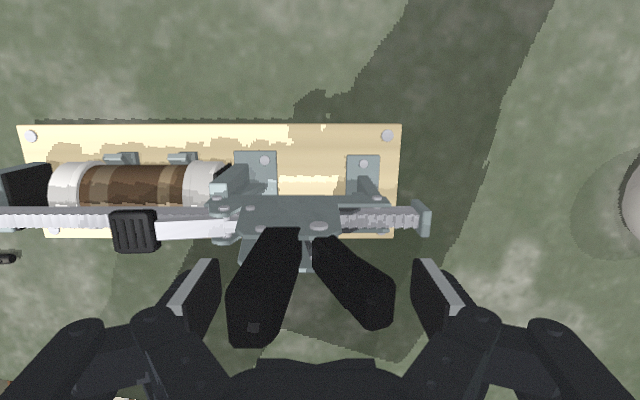

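View pics/s20.png

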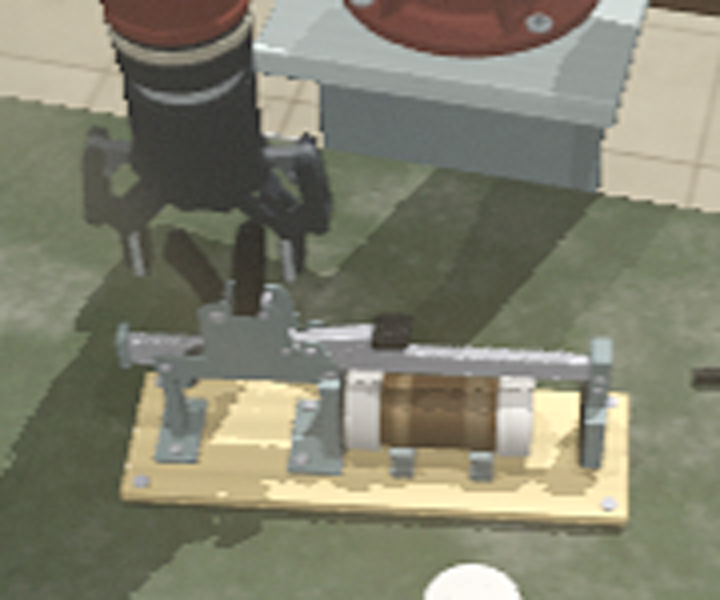

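The trigger sprang back to rest (w20 (355,285), as in w5), and the jaw stayed back. Now a sub-pixel check of the jaw's travel over the picture series.

Run:
```python
from h import *
from scipy.ndimage import shift
# jaw patch from side full images : jaw top approx rows 173-182
def load(k): return cv2.imread(f"pics/sf{k}.png").astype(np.float32)
ref=load("8"); 
x0,x1,y0,y1=354,364,173,182   # jaw top at b4
tpl=cv2.resize(ref[y0:y1,x0:x1],None,fx=10,fy=10,interpolation=cv2.INTER_CUBIC)
for k in ("3","5","6","7","8","10","15","16","17","18","20"):
    im=load(k)[y0-2:y1+3,340:385]
    r=cv2.matchTemplate(cv2.resize(im,None,fx=10,fy=10,interpolation=cv2.INTER_CUBIC),tpl,cv2.TM_CCOEFF_NORMED)
    _,v,_,l=cv2.minMaxLoc(r);print("jaw",k,(l[0]/10+340-x0),l[1],round(v,3))
# tail in side
x0,x1,y0,y1=236,246,168,182
tpl=cv2.resize(ref[y0:y1,x0:x1],None,fx=10,fy=10,interpolation=cv2.INTER_CUBIC)
for k in ("3","5","6","7","8","10","15","16","17","18","20"):
    im=load(k)[y0-2:y1+3,230:262]
    r=cv2.matchTemplate(cv2.resize(im,None,fx=10,fy=10,interpolation=cv2.INTER_CUBIC),tpl,cv2.TM_CCOEFF_NORMED)
    _,v,_,l=cv2.minMaxLoc(r);print("tail",k,(l[0]/10+230-x0),l[1],round(v,3))
```

```text
jaw 3 9.100000000000023 24 0.939
jaw 5 6.899999999999977 22 0.946
jaw 6 4.699999999999989 21 0.959
jaw 7 2.1999999999999886 21 0.988
jaw 8 0.0 20 1.0
jaw 10 0.0 20 0.999
jaw 15 8.600000000000023 25 0.914
jaw 16 11.399999999999977 25 0.919
jaw 17 11.399999999999977 25 0.918
jaw 18 11.399999999999977 26 0.917
jaw 20 11.399999999999977 24 0.913
tail 3 9.099999999999994 25 0.789
tail 5 6.800000000000011 24 0.781
tail 6 4.699999999999989 22 0.801
tail 7 2.0 21 0.868
tail 8 0.0 20 0.999
tail 10 0.0 20 0.998
tail 15 8.400000000000006 22 0.802
tail 16 11.199999999999989 24 0.824
tail 17 11.199999999999989 24 0.821
tail 18 11.0 23 0.785
tail 20 11.199999999999989 25 0.783
```

Jaw travel in pixels: 0 at bar 30 mm, 2.28 px per tooth, and now 11.4 px, so the bar is at 0 (the open stop). Retract clear, take a final look, then hand in.

```bash
python3 -m pendant '[{"slide":[0,0,-30],"spin":0},{"slide":[0,0,-50],"spin":0},{"slide":[0,0,-50],"spin":0},{"slide":[-20,20,0],"spin":0},{"slide":[0,0,0],"spin":0}]' 1; python3 st.py;python3 pic.py 21
python3 - <<'E'
from h import *
im=get_image("scene");cv2.imwrite("pics/sc21.png",im[:,:,::-1])
for a,b in (("side0","sf21"),("scene0","sc21")):
    A=cv2.imread(f"pics/{a}.png").astype(int);B=cv2.imread(f"pics/{b}.png").astype(int)
    d=(abs(A-B).sum(2)>60).astype(np.uint8)*255
    cv2.imwrite(f"pics/d_{b}.png",d)
E
```

```text
time: 22.9
tcp_pos: [0.5544, -0.0529, 0.297]
ee_rot: [0.0, 0.996, 0.088, 0.0]
wrist_force: [0.7, -0.4, 0.4]
gripper_width: 0.0852
clamp tcp mm [-20.6 -14.9] 297.0 F clamp [ 0.6 -0.5] 0.4
```

View pics/sf21.png

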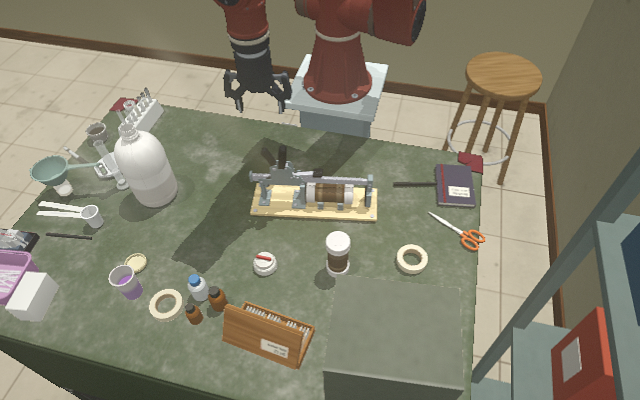

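View pics/d_sf21.png

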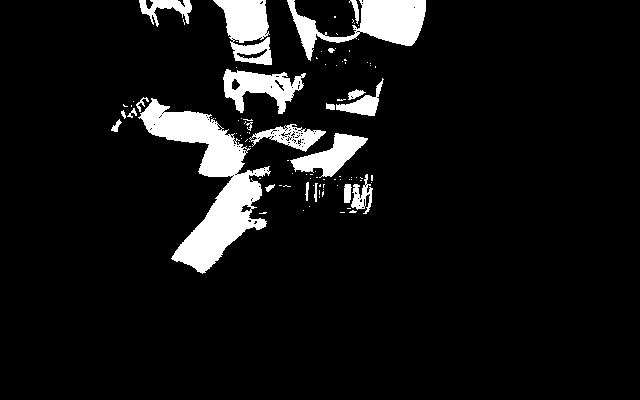

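View pics/w21.png

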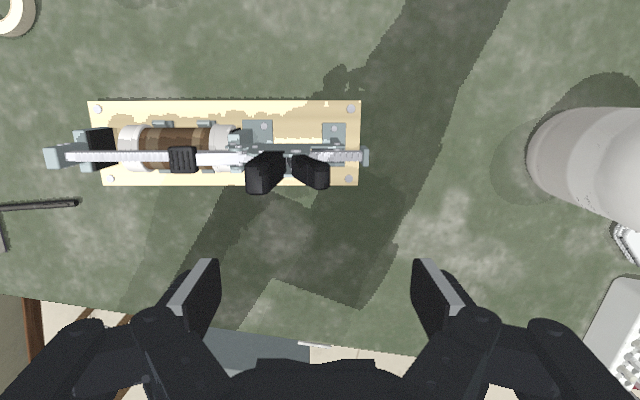

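The difference picture shows changes only at the robot, its shadow and the clamp, so the bystanders haven't moved. The trigger is at rest, the jaw open and the robot clear.

```bash
python3 -c "
from bench import *
print(sign_off())"
```

```text
the job is handed in; nothing more can be done
None
```

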